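# Pile the cake boards and hold the banding press on its key

## Task

Stack the two loose mini cake boards squarely on the one that already lies on the banding press, so that the three make one neat, aligned pile. Then take the key with the rectangular bow from the rack, put it into the press's key switch, jiggle it past the sticky pins until it is fully home, and only then turn it a quarter turn clockwise to its stop, which swings the hold-down arm over the pile. The switch springs back, so finish while still gripping the key and holding it turned and fully in, so that I can band the pile; leave the round key and the other things on the table where they are.

Things in the scene. Friction and masses are not known exactly. Their poses are not given: they have to be found in the camera images.
- platen_top (a point): Centre of the top of the press's platen, a 56 mm square pad 16 mm above the table, on which one cake board already lies. z up, y from the key switch towards the hold-down post. The press is a fixed steel base plate, 130 (x) x 246 (y) x 10 mm, carrying the platen, the key switch (its axis 115 mm along -y) and the post (75 mm along +y).
- post_top (a point): Top of the hold-down post, 14 mm thick, 59 mm above the table. At rest its arm (80 mm long, 14 mm wide) points along the press's +x, clear of the pile; it follows the key, and after a quarter turn reaches over the pile, 6 mm above three boards. Axes as the press.
- board_base_mid (a point): Centre of the cake board that already lies square on the platen (loose): wooden, 60 x 60 x 8 mm.
- board_a_mid (a point): Centre of a loose cake board lying on the table: wooden, 60 x 60 x 8 mm, centre 4 mm above the table; x and y along its sides, z up.
- board_b_mid (a point): Centre of the other loose cake board, the same as the first.
- key_grip (a point): Middle of the bow of the right key, 22 mm above its shoulder, on the key's axis (z up). The key stands blade down in a slot of the rack, the shoulder (underside of the bow) resting on the rack's top. The bow is a black rectangle 10 mm thick (key x), 30 mm wide (key y), 43 mm high, with a small opening near the top; its lower 30 mm are solid.
- key_shoulder (a point): Point on the key's axis at its shoulder, where the blade begins, 44 mm above the table at the start (the rack's top). The steel blade below is 5 mm thick (x), 20 mm wide (y) and 32 mm long, its tip tapering over the last 3 mm to 4 x 17 mm. Axes as for the bow.
- round_key_mid (a point): Middle of the disc-shaped bow (34 mm across, 10 mm thick) of a different key in the rack's other place, 70 mm from the right one along the key's y; to be left alone. Which key stands in which place varies. The fixed wooden rack is 50 x 130 x 44 mm.
- lock_face (a point): Centre of the key switch's face, on its turning axis, 58 mm above the table; axes as the press. A grey housing 52 mm square; on top a steel ring round a brass plug. The plug's keyway is 7 mm (x) by 22 mm (y) at joint value 0, its mouth flared to 12 x 26 mm over the first 4 mm, and turns with the key. Key fully home: its shoulder rests on this face.
- pins (a point): Hidden in the switch, on its axis 9 mm below the face: top of the upper of two slotted sticky pin discs, the lower 8 mm deeper. Their slots (7 x 22 mm) stuck 18 to 28 degrees off the keyway, the upper clockwise, the lower anticlockwise from above. They stop the blade (shoulder 23, later 15 mm above the face) until the key is rocked that way, then pressed with a few N; then they turn along easily.
- plug (a joint): Turn of the key switch's plug in rad, clockwise from above: 0 at rest, stop at +1.57 (a quarter turn), and it may be rocked to -0.65. A spring pulls it back to 0 with 0.075 N m per rad; friction of plug and pins adds about 0.06 N m.
- timer_mid (a point): Bystander: kitchen timer, round, 66 mm across, 49 mm high (its middle).
- spool_mid (a point): Bystander: flat ribbon spool, 69 mm across, 15 mm high (its middle).
- pen_mid (a point): Bystander: marker pen lying on the table, 135 mm long, 17 mm thick (its middle).
- cookie_box_mid (a point): Bystander: clear cookie box, 74 mm square, 129 mm high (its middle).

How it is judged:
By the outcome, as a careful person would: the job done as asked, in the order asked, and still so for the second after the job is handed in, while the arm keeps its last pose, push and grip.
It also fails if it takes over 72 s, if anything falls off the work surface, if the arm or the gripper's body presses on something with over 40 N, if the wrist force passes 120 N, or if a joint passes its speed limit or range.

## Robot

A 7-joint arm with a two-finger parallel gripper is mounted at the origin on a cart in front of the work surface, level with it; the furniture and walls round the work are solid. World frame = base frame: x ahead of the robot, y to its left, z up, the work surface at z = 0. Lengths are in m, angles in rad, forces in N, time in s.
With the tool pointing down it reaches from about 0.35 to 0.9 m from the base axis. Payload 8.1 kg.
Tool frame: the origin (TCP) lies at the very end of the fingers, on their centre line; the grasp point (between the pads) lies 19 mm behind it; z points along the fingers, y is the line along which they close (so a half turn about z gives the same grasp; the last joint's range is limited). The gripper opens to 92 mm and grips with 3 to 60 N. Pads are 19 mm wide; open, the fingers measure 130 mm over their backs; the gripper's body (75 mm by 190 mm) begins 47 mm behind the grasp point.
Start: joints at [1.028, 0.434, 0.025, 1.573, -0.012, 1.134, -0.075], TCP at [0.266, -0.566, 0.198] pointing down, gripper open.
Joint ranges: [-2.62, 2.62], [-0.44, 2.09], [-1.27, 1.32], [0.08, 2.57], [-1.32, 4.46], [0.12, 2], [-2.74, 2.74]. Speed limits (rad/s): [2.22, 2.22, 3.01, 3.01, 3.14, 3.14, 3.14].

## Interface

Orientations are given as [roll, pitch, yaw] about the fixed x, y, z axes, in that order (R = Rz(yaw) Ry(pitch) Rx(roll)).
In Python, from workcell import robot gives the robot as it stands.
- The arm moves only by the tool drive_tool, never from a script. Its argument "moves" is a list of rows, each a list of 3 entries, a list of its own where there are three numbers: the finger opening in mm, from 0 to 91.8, then the shift along the world's x, y, z in mm, then the turn about the world's z in rad. A call has 1 to 8 rows; each row shifts and turns the commanded pose from where the row before left it; what a row does not reach is not made up. A row lasts 1/12 s, in which the tool goes at most 41.7 mm and 7.16 degrees, less where a joint would pass 70% of its speed; a pose out of reach is approached as far as the arm can. A call with a gripper value outside its range is refused whole. The fingers move at their own pace and stop on an object; "squeeze" is the grip in N (left out, the last holds). Time passes only in rows, so rows that do not move let the fingers close. It gives the time, the measured TCP pose, the force, the opening and the grip force at its end, in the units of the state.
- robot.observe(): the state, without advancing time (a new reading comes with each control period).
- robot.snapshot(name): name is "scene" or "top"; returns a dict with "img" (400x640x3 uint8, red, green, blue), "mtx" (3x3 intrinsics, pixels), "R" (3x3) and "t" (3): a world point X has camera coordinates R X + t. Camera axes: x right, y down, z forward; pixel columns grow to the right and rows downward; lengths in m; the calibration is good to about 2 mm. A picture is of the moment at which its call begins. There is no depth.
- robot.finish_job(): hands the job in; it is judged then, once.
The state is a dict: "time_s": time; "q": joint angles; "joint_velocities": joint speeds; "effort": joint torques, N m; "ee_pos": TCP position; "tcp_rot": TCP orientation; "force": force on the tool from outside, world axes, zero at the start; "moment": the same for the moment, N m; "finger_gap": finger opening in m; "finger_force": force on a finger pad.
Only numpy, scipy, OpenCV 4.12 (cv2) and the standard library are available. Lean on these libraries where they do the work, as an engineer would, in place of code of your own. Each camera call takes 0.05 s, during which the arm holds its last target. There are 200 camera calls.

## Working session

There is one attempt and no reset: what is moved stays moved. The work goes in short steps, Python scripts to look and compute and a tool call to move; the robot and the scene stay as the last step left them, time stands still between calls to the robot, and variables do not carry over. Pictures are saved under pics/ and viewed, at most 10 in all, crops included, and the job is handed in when it is done.

Besides the shell and the picture viewer there is one more tool, called by a JSON object that holds its "method" and its "body". drive_tool: Moves the arm, as the interface text tells. Its arguments: {"type":"object","properties":{"moves":{"type":"array"},"squeeze":{"type":"number"}},"required":["moves"]}

```bash
mkdir -p pics; python3 - <<'E'
from workcell import robot
import cv2,numpy as np
for n in("scene","top"):
    s=robot.snapshot(n);cv2.imwrite(f"pics/{n}0.png",s["img"][:,:,::-1]);np.savez(f"{n}0.npz",**s)
    print(n,s["mtx"].round(1).tolist(),s["R"].round(3).tolist(),s["t"].round(3).tolist())
print(robot.observe())
E
```

```text
scene [[402.0, 0.0, 323.3], [0.0, 402.0, 206.9], [0.0, 0.0, 1.0]] [[-0.441, -0.898, 0.016], [-0.695, 0.33, -0.639], [0.569, -0.292, -0.769]] [0.213, 0.424, 0.85]
top [[474.3, 0.0, 321.9], [0.0, 474.3, 198.5], [0.0, 0.0, 1.0]] [[0.019, -0.999, -0.028], [-0.988, -0.014, -0.154], [0.153, 0.031, -0.988]] [-0.007, 0.546, 1.171]
{'time_s': 0.1, 'q': array([ 1.02839131,  0.43515469,  0.02495484,  1.57396916, -0.01162315,
        1.1339983 , -0.0751002 ]), 'joint_velocities': array([-0.00011029, -0.00222627, -0.00225376, -0.00180466,  0.00200949,
       -0.00019969, -0.00013565]), 'effort': array([ 4.69415652e-03, -6.69127250e+01,  9.88441631e-01, -3.15146112e+01,
       -6.05526776e-02,  3.73812555e-02,  7.82335587e-05]), 'ee_pos': array([ 0.2658653 , -0.56510231,  0.19743668]), 'tcp_rot': array([-3.14021155e+00,  9.77309594e-05,  4.39743056e-01]), 'force': array([-0.28560505, -0.29568547, -0.01895959]), 'moment': array([-0.00946549, -0.03257637, -0.07065499]), 'finger_force': 0.0, 'finger_gap': 0.09190372775877866}
```

View pics/top0.png

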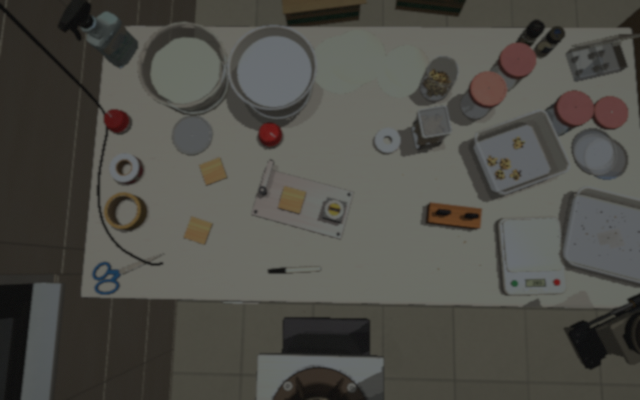

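View pics/scene0.png

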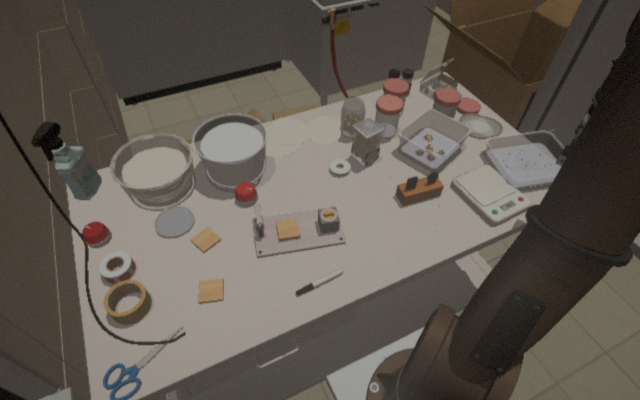

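The top view shows the loose boards at about (213,171) and (197,230), the base board at (292,199), the switch at (334,209), and the rack keys at (442,212) and (468,214). I'll enlarge those and measure the boards.

```bash
cat > h.py <<'E'
import numpy as np,cv2
from workcell import robot
def ray(s,uv,z):
    d=np.linalg.inv(s["mtx"])@np.array([uv[0],uv[1],1.]); R,t=s["R"],s["t"]
    c=-R.T@t; d=R.T@d; return c+d*(z-c[2])/d[2]
def proj(s,X):
    p=s["mtx"]@(s["R"]@np.array(X)+s["t"]); return p[:2]/p[2]
def board(s,box,z,ups=6):
    x0,y0,x1,y1=box
    im=cv2.resize(s["img"][y0:y1,x0:x1],None,fx=ups,fy=ups,interpolation=cv2.INTER_CUBIC)
    hsv=cv2.cvtColor(im,cv2.COLOR_RGB2HSV)
    m=cv2.inRange(hsv,(8,85,90),(28,255,255))
    c=max(cv2.findContours(m,cv2.RETR_EXTERNAL,cv2.CHAIN_APPROX_NONE)[0],key=cv2.contourArea)[:,0]
    P=np.array([ray(s,((u+.5)/ups-.5+x0,(v+.5)/ups-.5+y0),z)[:2] for u,v in c])
    r=cv2.minAreaRect((P*1000).astype(np.float32)); return r
E
python3 - <<'E'
from h import *
S={n:dict(np.load(n+"0.npz")) for n in("scene","top")}
for nm,b,z in(("A",(195,150,232,192),.008),("B",(178,210,218,250),.008),("base",(272,182,312,218),.024)): print("top",nm,board(S["top"],b,z))
for nm,b,z in(("A",(185,220,228,258),.008),("B",(190,270,232,310),.008),("base",(270,215,306,245),.024)): print("scene",nm,board(S["scene"],b,z))
def crop(n,b,f):
    return cv2.resize(S[n]["img"][b[1]:b[3],b[0]:b[2]],None,fx=f,fy=f,interpolation=cv2.INTER_CUBIC)
a=crop("top",(240,150,370,250),6)[:, :780]
b=crop("top",(410,190,500,240),4);c=crop("scene",(390,165,450,210),6)
cv2.imwrite("pics/c1.png",np.clip(a[:,:,::-1]*1.3,0,255))
w=np.zeros((560,720,3),np.uint8);w[:200,:360]=b;w[:270,360:720]=c
d=crop("scene",(240,185,360,260),5)[:290];w[270:560,:600]=d
cv2.imwrite("pics/c2.png",np.clip(w[:,:,::-1]*1.3,0,255))
E
```

```text
top A ((621.951171875, 296.424072265625), (57.765804290771484, 57.551692962646484), 21.98002052307129)
top B ((462.80584716796875, 327.61688232421875), (57.93165969848633, 56.889617919921875), 72.52003479003906)
top base ((545.5809936523438, 81.5064697265625), (57.59706115722656, 57.348243713378906), 74.61937713623047)
scene A ((615.974609375, 297.078857421875), (60.21588134765625, 58.90286636352539), 21.58341407775879)
scene B ((457.3457336425781, 328.0005798339844), (58.48642349243164, 60.2916259765625), 72.50460052490234)
scene base ((539.7349243164062, 82.7293472290039), (58.615657806396484, 61.290653228759766), 74.43878936767578)[ WARN:0@0.178] global loadsave.cpp:1063 imwrite_ Unsupported depth image for selected encoder is fallbacked to CV_8U.
```

View pics/c1.png

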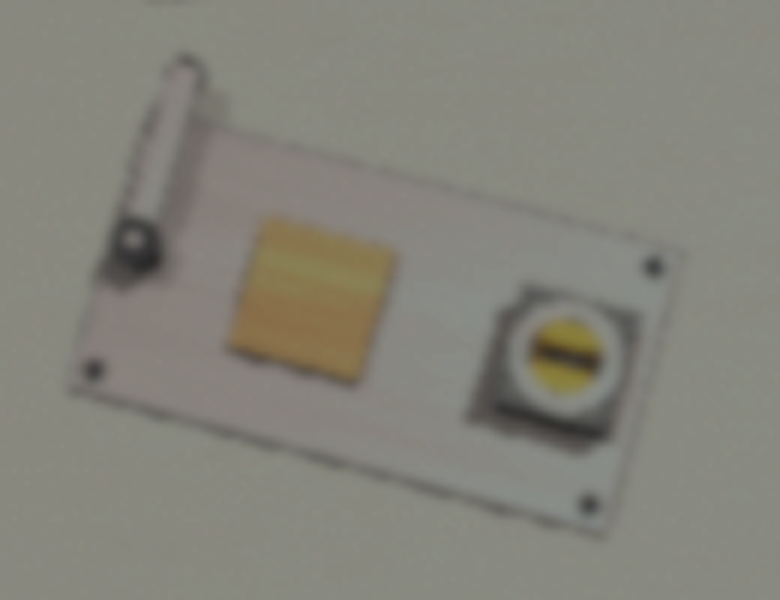

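View pics/c2.png

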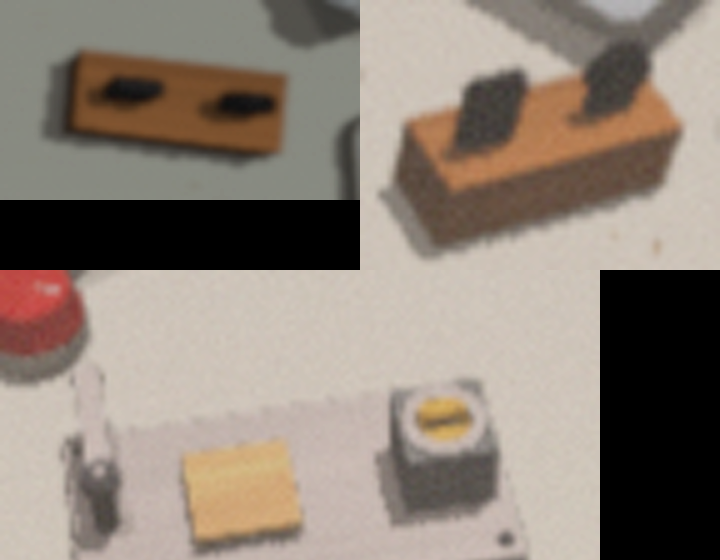

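c1 shows the keyway at crop (567,357), aligned with the press. c2 shows the left rack key, at top pixel (442,212), with the square bow, and the right one is round.

```bash
cat >> h.py <<'E'
def blob(s,box,lo,hi,z,ups=6):
    x0,y0,x1,y1=box
    im=cv2.resize(s["img"][y0:y1,x0:x1],None,fx=ups,fy=ups,interpolation=cv2.INTER_CUBIC)
    m=cv2.inRange(cv2.cvtColor(im,cv2.COLOR_RGB2HSV),lo,hi)
    c=max(cv2.findContours(m,cv2.RETR_EXTERNAL,cv2.CHAIN_APPROX_NONE)[0],key=cv2.contourArea)[:,0]
    P=np.array([ray(s,((u+.5)/ups-.5+x0,(v+.5)/ups-.5+y0),z)[:2] for u,v in c])*1000
    (cx,cy),wh,a=cv2.minAreaRect(P.astype(np.float32))
    return np.round([cx,cy,*wh,a],1)
E
python3 - <<'E'
from h import *
S={n:dict(np.load(n+"0.npz")) for n in("scene","top")}
Y=((18,90,80),(35,255,255)); O=((5,110,115),(20,255,255)); K=((0,0,0),(180,255,75))
print("plug top",blob(S["top"],(318,195,350,225),*Y,.058)," scene",blob(S["scene"],(316,205,342,235),*Y,.058))
print("rack top",blob(S["top"],(420,195,490,235),*O,.044)," scene",blob(S["scene"],(390,165,450,210),*O,.044))
for z in(.044,.087): print(z,"key top",blob(S["top"],(432,206,454,219),*K,z),"round",blob(S["top"],(458,208,482,221),*K,z))
for n in S: print(n,(-S[n]["R"].T@S[n]["t"]).round(3), S[n]["img"][212,442], S[n]["img"][220,450])
E
```

```text
plug top [526.8 -30.7  25.6  10.2  77.5]  scene [513.6 -29.3  25.7  29.   75. ]Traceback (most recent call last):
  File "<stdin>", line 5, in <module>
  File "h.py", line 20, in blob
    c=max(cv2.findContours(m,cv2.RETR_EXTERNAL,cv2.CHAIN_APPROX_NONE)[0],key=cv2.contourArea)[:,0]
      ~~~^^^^^^^^^^^^^^^^^^^^^^^^^^^^^^^^^^^^^^^^^^^^^^^^^^^^^^^^^^^^^^^^^^^^^^^^^^^^^^^^^^^^
ValueError: max() iterable argument is empty
```

{"method": "drive_tool", "body": {"moves": [[91.8, [16, 36, 0], 0.1], [91.8, [16, 36, 0], 0.1], [91.8, [16, 36, 0], 0.1], [91.8, [16, 36, 0], 0.1], [91.8, [16, 36, 0], 0.1], [91.8, [16, 36, 0], 0.1], [91.8, [16, 36, 0], 0.1], [91.8, [16, 36, 0], 0.1]], "squeeze": 15}}

```text
time_s: 0.77
ee_pos: [0.3942, -0.2757, 0.198]
tcp_rot: [-3.141, 0.0, 1.244]
force: [1.2, -0.1, -1.0]
finger_gap: 0.0921
finger_force: 0.0
```

{"method": "drive_tool", "body": {"moves": [[91.8, [4, 37, 0], 0.02], [91.8, [4, 37, 0], 0], [91.8, [4, 37, 0], 0], [91.8, [4, 37, 0], 0], [91.8, [4, 37, 0], 0], [91.8, [4, 37, 0], 0], [91.8, [4, 37, 0], 0], [91.8, [4, 37, 0], 0]]}}

```text
time_s: 1.43
ee_pos: [0.4256, 0.0201, 0.1981]
tcp_rot: [3.141, 0.0, 1.259]
force: [1.2, 0.5, -0.5]
finger_gap: 0.0921
finger_force: 0.0
```

{"method": "drive_tool", "body": {"moves": [[91.8, [4, 38, -14], 0], [91.8, [4, 38, -14], 0], [91.8, [4, 38, -14], 0], [91.8, [4, 38, -14], 0], [91.8, [4, 38, -14], 0], [91.8, [4, 38, -14], 0], [91.8, [4, 38, -14], 0], [91.8, [4, 38, -14], 0]]}}

```text
time_s: 2.1
ee_pos: [0.4578, 0.324, 0.085]
tcp_rot: [-3.141, 0.001, 1.259]
force: [0.3, 0.0, 0.5]
finger_gap: 0.0913
finger_force: 0.0
```

```bash
python3 - <<'E'
from h import *
T=robot.snapshot("top");C=robot.snapshot("scene")
np.savez("top1.npz",**T);np.savez("scene1.npz",**C)
print(robot.observe()["ee_pos"],robot.observe()["tcp_rot"])
O=((3,100,70),(20,255,255)); K=((0,0,0),(180,255,60))
for f in(lambda:("rack top",blob(T,(420,195,490,235),*O,.044)),lambda:("rack scene",blob(C,(390,165,450,210),*O,.044)),lambda:("key",blob(T,(432,206,454,219),*K,.087),blob(T,(458,208,482,221),*K,.087))):
    try: print(*f())
    except Exception as e: print(e)
a=cv2.resize(T["img"][180:280,150:250],None,fx=4,fy=4);b=cv2.resize(C["img"][215:315,160:260],None,fx=4,fy=4)
cv2.imwrite("pics/d1.png",np.clip(np.hstack([a,b])[:,:,::-1]*1.3,0,255).astype(np.uint8))
print(T["img"][220,450],T["img"][212,442])
E
```

```text
[0.45544777 0.32920731 0.08392231] [-3.13744692e+00 -1.85572547e-03  1.26704706e+00]
rack top [ 508.2 -332.5  129.7   50.5   83.6]
max() iterable argument is empty
key [ 509.  -292.1   39.7   17.    87.1] [ 501.8 -359.9   15.5   38.8    0.9]
[110  73  41] [22 22 23]
```

View pics/d1.png

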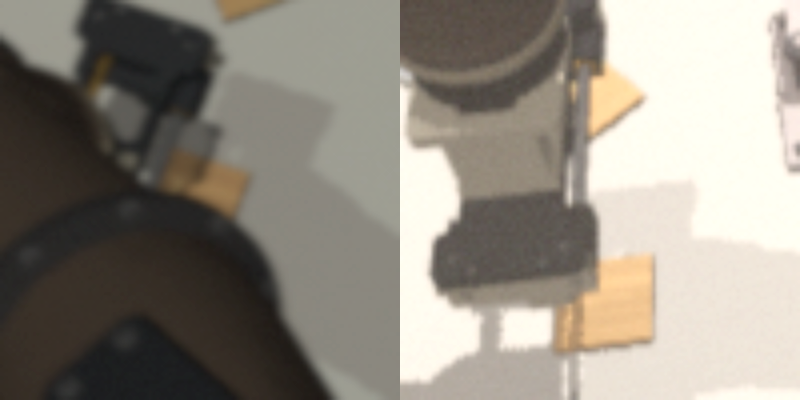

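The crop shows the gripper above board B with fingers to either side. The scene and top measurements agree relatively; the top coordinates fit the plug, so I use them.

{"method": "drive_tool", "body": {"moves": [[91.8, [5, 4, -25], 0], [91.8, [0, 0, -25], 0], [91.8, [0, 0, -20], 0], [91.8, [0, 0, 0], 0], [91.8, [0, 0, 0], 0]]}}

```text
time_s: 2.62
ee_pos: [0.4623, 0.3256, 0.0155]
tcp_rot: [-3.14, 0.002, 1.26]
force: [-0.2, -0.8, 0.5]
finger_gap: 0.0918
finger_force: 0.0
```

```bash
python3 - <<'E'
from h import *
for i in range(3):
    C=robot.snapshot("scene");o=robot.observe();print(o["ee_pos"],o["tcp_rot"][2],o["force"])
T=robot.snapshot("top")
p=proj(C,o["ee_pos"]);q=proj(T,o["ee_pos"]);print(p,q)
u,v=p.astype(int)-40
a=cv2.resize(C["img"][v:v+80,u:u+80],None,fx=6,fy=6);u,v=q.astype(int)-40
b=cv2.resize(T["img"][v:v+80,u:u+80],None,fx=4,fy=4);w=np.zeros((480,800,3),np.uint8);w[:,:480]=a;w[:320,480:]=b
cv2.imwrite("pics/d2.png",w[:,:,::-1])
E
```

```text
[0.46310949 0.32640671 0.01664773] 1.2596810370372429 [ 0.38667099 -0.22673811  0.37457919]
[0.46359474 0.32687744 0.01730908] 1.2595341049028979 [0.06212125 0.55984516 0.32539164]
[0.4638559  0.32703451 0.01757965] 1.2594902661777776 [-0.05911082 -0.10804644  0.71516721]
[209.47411102 286.21525249] [196.7236063  229.45268313]
```

View pics/d2.png

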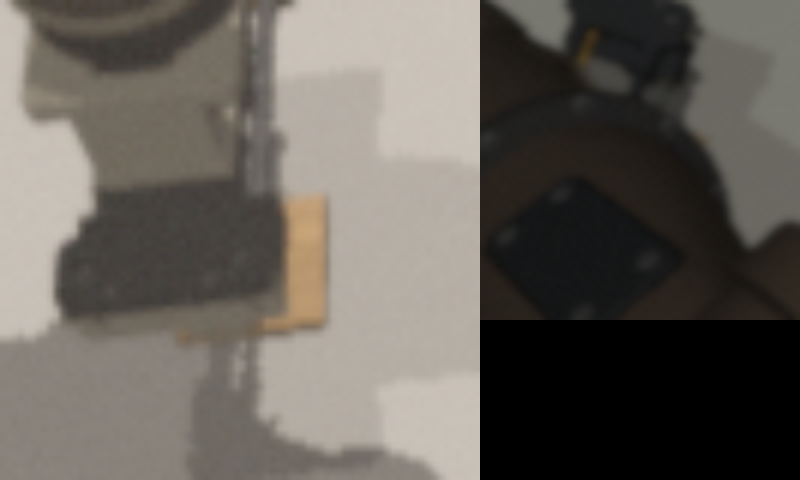

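The fingers straddle board B centrally (crop col ~250 against board centre ~253). I'll descend and grip.

{"method": "drive_tool", "body": {"moves": [[91.8, [0, 0, -7], 0], [91.8, [0, 0, -7], 0], [91.8, [0, 0, 0], 0], [50, [0, 0, 0], 0], [50, [0, 0, 0], 0], [50, [0, 0, 0], 0], [50, [0, 0, 0], 0], [50, [0, 0, 0], 0]], "squeeze": 15}}

```text
time_s: 3.48
ee_pos: [0.4632, 0.3265, 0.0023]
tcp_rot: [3.141, -0.0, 1.26]
force: [-1.0, 0.5, 0.3]
finger_gap: 0.063
finger_force: 0.0
```

{"method": "drive_tool", "body": {"moves": [[50, [0, 0, 0], 0], [50, [0, 0, 0], 0], [50, [0, 0, 0], 0]]}}

```text
time_s: 3.73
ee_pos: [0.4631, 0.3265, 0.0022]
tcp_rot: [3.141, -0.0, 1.26]
force: [-0.1, 1.2, 0.1]
finger_gap: 0.0506
finger_force: 0.0
```

```bash
python3 - <<'E'
from h import *
C=robot.snapshot("scene");o=robot.observe();print(o["ee_pos"],o["finger_gap"],o["finger_force"])
p=proj(C,o["ee_pos"]);print(p)
u,v=p.astype(int)-40
cv2.imwrite("pics/d3.png",cv2.resize(C["img"][v:v+80,u:u+80],None,fx=6,fy=6,interpolation=cv2.INTER_CUBIC)[:,:,::-1])
E
```

```text
[0.46310339 0.32642698 0.00217345] 0.05031193144013893 0.0
[211.02489733 289.33495699]
```

View pics/d3.png

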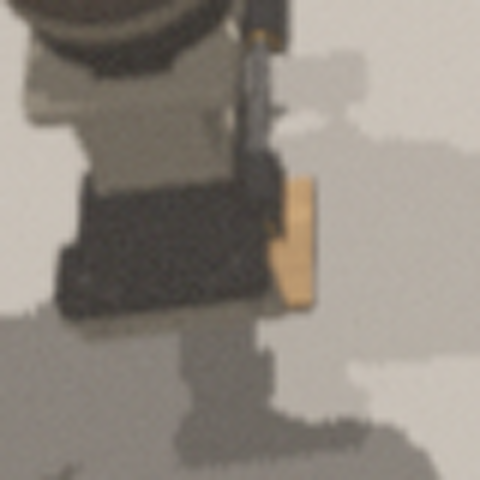

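The far fingertip overlaps the board's top, so the fingers seem to have slid over it. I'll open and probe the real height of the table.

{"method": "drive_tool", "body": {"moves": [[91.8, [0, 0, 6], 0], [91.8, [0, 0, 0], 0], [91.8, [0, 0, 0], 0], [91.8, [0, 0, 0], 0], [91.8, [0, 0, 0], 0], [91.8, [0, 0, 0], 0], [91.8, [0, 0, -6], 0], [91.8, [0, 0, 0], 0]]}}

```text
time_s: 4.45
ee_pos: [0.4627, 0.326, 0.0011]
tcp_rot: [-3.141, 0.001, 1.26]
force: [-0.6, 0.4, 0.4]
finger_gap: 0.0913
finger_force: 0.0
```

{"method": "drive_tool", "body": {"moves": [[91.8, [0, 0, -2], 0], [91.8, [0, 0, 0], 0], [91.8, [0, 0, 0], 0]]}}

```text
time_s: 4.7
ee_pos: [0.4629, 0.3264, -0.0001]
tcp_rot: [-3.141, 0.0, 1.26]
force: [-0.4, -0.1, 0.7]
finger_gap: 0.0915
finger_force: 0.0
```

{"method": "drive_tool", "body": {"moves": [[91.8, [0, 0, -2], 0], [91.8, [0, 0, 0], 0], [91.8, [0, 0, 0], 0]]}}

```text
time_s: 4.95
ee_pos: [0.463, 0.3264, -0.0019]
tcp_rot: [-3.142, 0.0, 1.26]
force: [0.2, -0.1, -0.1]
finger_gap: 0.0916
finger_force: 0.0
```

```bash
python3 - <<'E'
from h import *
C=robot.snapshot("scene");o=robot.observe();print(o["ee_pos"],o["finger_gap"],o["force"],o["moment"])
T=robot.snapshot("top");np.savez("s2.npz",**C)
cv2.imwrite("pics/d4.png",np.vstack([cv2.resize(C["img"][230:320,150:260],None,fx=5,fy=5,interpolation=cv2.INTER_CUBIC)])[:,:,::-1])
E
```

```text
[ 0.46305138  0.32644883 -0.00189319] 0.0919517759314295 [-0.15140647 -0.43853076 -0.01002981] [-0.01771379 -0.07843107  0.00023348]
```

View pics/d4.png

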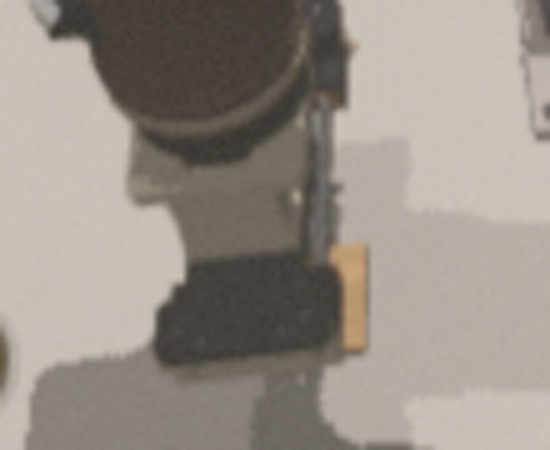

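No contact at z=-1.9, so the reading is biased in z. I'll keep probing for the table.

{"method": "drive_tool", "body": {"moves": [[91.8, [0, 0, -2], 0], [91.8, [0, 0, 0], 0]]}}

```text
time_s: 5.22
ee_pos: [0.463, 0.3263, -0.0041]
tcp_rot: [-3.142, 0.0, 1.26]
force: [-0.8, -0.4, -0.6]
finger_gap: 0.0915
finger_force: 0.0
```

{"method": "drive_tool", "body": {"moves": [[91.8, [0, 0, -2], 0], [91.8, [0, 0, 0], 0]]}}

```text
time_s: 5.38
ee_pos: [0.463, 0.3263, -0.0062]
tcp_rot: [-3.141, 0.0, 1.26]
force: [-0.5, -0.0, 0.0]
finger_gap: 0.092
finger_force: 0.0
```

{"method": "drive_tool", "body": {"moves": [[91.8, [0, 0, -1], 0], [91.8, [0, 0, 0], 0]]}}

```text
time_s: 5.55
ee_pos: [0.463, 0.3264, -0.007]
tcp_rot: [-3.142, 0.0, 1.26]
force: [-0.4, -0.6, -0.5]
finger_gap: 0.0916
finger_force: 0.0
```

{"method": "drive_tool", "body": {"moves": [[91.8, [0, 0, -1], 0], [91.8, [0, 0, 0], 0]]}}

```text
time_s: 5.72
ee_pos: [0.463, 0.3264, -0.008]
tcp_rot: [-3.142, 0.0, 1.26]
force: [0.8, 0.6, 0.2]
finger_gap: 0.0925
finger_force: 0.0
```

{"method": "drive_tool", "body": {"moves": [[91.8, [0, 0, -1.5], 0], [91.8, [0, 0, 0], 0]]}}

```text
time_s: 5.88
ee_pos: [0.463, 0.3264, -0.0096]
tcp_rot: [-3.142, 0.0, 1.26]
force: [-0.4, 0.1, -0.4]
finger_gap: 0.0918
finger_force: 0.0
```

{"method": "drive_tool", "body": {"moves": [[91.8, [0, 0, -1.5], 0], [91.8, [0, 0, 0], 0]]}}

```text
time_s: 6.05
ee_pos: [0.463, 0.3263, -0.0111]
tcp_rot: [-3.142, 0.0, 1.26]
force: [0.1, 0.9, 0.6]
finger_gap: 0.0916
finger_force: 0.0
```

{"method": "drive_tool", "body": {"moves": [[91.8, [0, 0, -1.5], 0], [91.8, [0, 0, 0], 0]]}}

```text
time_s: 6.22
ee_pos: [0.463, 0.3264, -0.0126]
tcp_rot: [-3.142, 0.0, 1.26]
force: [0.3, -0.1, 0.7]
finger_gap: 0.0917
finger_force: 0.0
```

{"method": "drive_tool", "body": {"moves": [[91.8, [0, 0, -1.5], 0], [91.8, [0, 0, 0], 0]]}}

```text
time_s: 6.38
ee_pos: [0.463, 0.3264, -0.0141]
tcp_rot: [-3.141, 0.0, 1.26]
force: [0.7, 0.3, -0.3]
finger_gap: 0.0917
finger_force: 0.0
```

{"method": "drive_tool", "body": {"moves": [[91.8, [0, 0, -1.5], 0], [91.8, [0, 0, 0], 0]]}}

```text
time_s: 6.55
ee_pos: [0.463, 0.3263, -0.0156]
tcp_rot: [-3.142, 0.0, 1.26]
force: [0.1, -0.2, 1.2]
finger_gap: 0.0918
finger_force: 0.0
```

{"method": "drive_tool", "body": {"moves": [[91.8, [0, 0, -1.5], 0], [91.8, [0, 0, 0], 0]]}}

```text
time_s: 6.72
ee_pos: [0.463, 0.3264, -0.0171]
tcp_rot: [-3.141, 0.0, 1.26]
force: [-1.1, 0.4, -0.5]
finger_gap: 0.0917
finger_force: 0.0
```

```bash
python3 - <<'E'
from h import *
o=robot.observe();C=robot.snapshot("scene");print(o["ee_pos"],o["tcp_rot"],o["force"],o["q"])
A=dict(np.load("s2.npz"))
np.savez("s3.npz",**C)
x=o["ee_pos"];ty=np.array([np.sin(1.26),-np.cos(1.26),0])
for s in(1,-1):
  for z in(0,.02,.05): print(s,z,proj(C,x+ty*s*.055+[0,0,z]).round(1))
E
```

```text
[ 0.46298155  0.32638198 -0.01708518] [-3.14147396e+00  1.70075495e-04  1.25970028e+00] [-1.14093895  0.4477414  -0.51647481] [-0.37885776  0.65571652 -0.46907062  1.89134214  0.44290776  0.69853178
 -1.42040049]
1 0 [213.2 274.4]
1 0.02 [211.7 270.5]
1 0.05 [209.3 264.4]
-1 0 [211.9 312.9]
-1 0.02 [210.3 309.3]
-1 0.05 [207.8 303.7]
```

The reading is already 17 mm below the table without contact. I'll overlay the gripper where the readings place it on both views, to see the discrepancy.

```bash
python3 - <<'E'
from h import *
C=robot.snapshot("scene");T=robot.snapshot("top");o=robot.observe();x=o["ee_pos"]
tx=np.array([np.cos(1.26),np.sin(1.26),0]);ty=np.array([np.sin(1.26),-np.cos(1.26),0])
def ov(s,box,f):
    u0,v0,u1,v1=box
    im=cv2.resize(s["img"][v0:v1,u0:u1],None,fx=f,fy=f,interpolation=cv2.INTER_CUBIC)
    im=np.clip(im*1.6,0,255).astype(np.uint8)
    P=lambda X:tuple(((proj(s,X)-[u0,v0]+.5)*f).astype(int).tolist())
    def poly(pts,c): cv2.polylines(im,[np.array([P(p) for p in pts],np.int32)],True,c,1)
    for a,b,z in((.046,.065,0),(-.065,-.046,0)):
        poly([x+tx*.0095+ty*a,x+tx*.0095+ty*b,x-tx*.0095+ty*b,x-tx*.0095+ty*a],(255,0,0))
        cv2.line(im,P(x+ty*a),P(x+ty*a+[0,0,.066]),(0,255,0),1)
    poly([x+tx*a+ty*b+[0,0,.066] for a,b in((.0375,.095),(.0375,-.095),(-.0375,-.095),(-.0375,.095))],(0,0,255))
    c=np.array([.4628,.3276,.008]);e=np.deg2rad(72.5);e1=np.array([np.cos(e),np.sin(e),0])*.03;e2=np.array([-np.sin(e),np.cos(e),0])*.03
    poly([c+e1+e2,c+e1-e2,c-e1-e2,c-e1+e2],(255,0,255))
    return im
a=ov(C,(160,230,270,330),5.0);b=ov(T,(150,160,270,260),4.0)
w=np.zeros((600,800,3),np.uint8)
a=ov(C,(165,240,255,330),4.5);b=ov(T,(150,165,240,255),4.3)
w[:a.shape[0],:a.shape[1]]=a;w[:b.shape[0],a.shape[1]+5:a.shape[1]+5+b.shape[1]]=b
f=np.clip(cv2.resize(C["img"],(300,188))*1.3,0,255);w[410:598,:300]=f;g=np.clip(cv2.resize(T["img"],(300,188))*1.6,0,255);w[410:598,320:620]=g
cv2.imwrite("pics/d5.png",w[:,:,::-1]); print(x,o["force"])
E
```

```text
[ 0.4630849   0.32645455 -0.01686448] [ 0.34906228 -0.59188406  0.80403917]
```

View pics/d5.png

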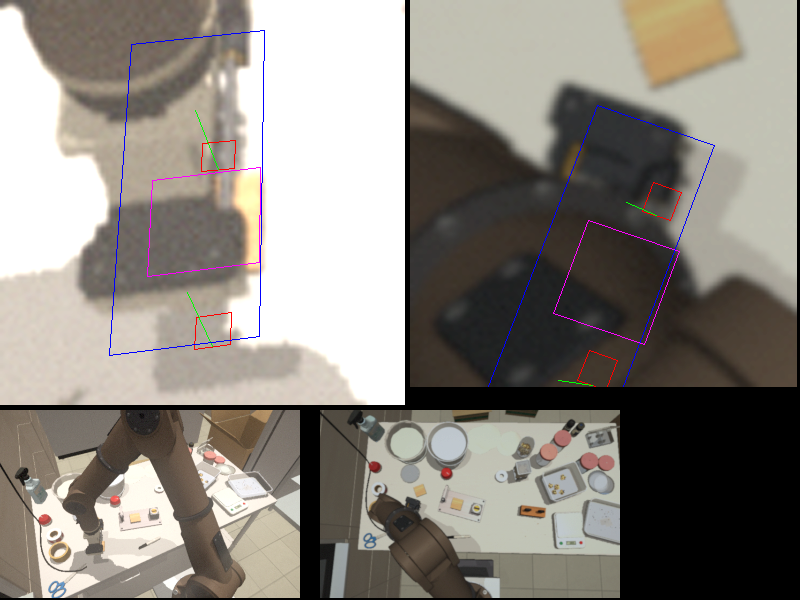

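The body silhouette is consistent with the tool being higher than the readings, but it doesn't settle it. I'll go on probing by touch.

{"method": "drive_tool", "body": {"moves": [[91.8, [0, 0, -2], 0], [91.8, [0, 0, 0], 0]]}}

```text
time_s: 7.03
ee_pos: [0.463, 0.3263, -0.0191]
tcp_rot: [-3.141, 0.0, 1.26]
force: [-0.1, 0.2, 0.5]
finger_gap: 0.092
finger_force: 0.0
```

{"method": "drive_tool", "body": {"moves": [[91.8, [0, 0, -2], 0], [91.8, [0, 0, 0], 0]]}}

```text
time_s: 7.2
ee_pos: [0.4629, 0.3263, -0.0212]
tcp_rot: [-3.141, 0.0, 1.26]
force: [0.1, 0.5, 0.7]
finger_gap: 0.0917
finger_force: 0.0
```

{"method": "drive_tool", "body": {"moves": [[91.8, [0, 0, -2], 0], [91.8, [0, 0, 0], 0]]}}

```text
time_s: 7.37
ee_pos: [0.4629, 0.3263, -0.0232]
tcp_rot: [-3.141, 0.0, 1.26]
force: [-0.3, -0.1, 0.1]
finger_gap: 0.0919
finger_force: 0.0
```

{"method": "drive_tool", "body": {"moves": [[91.8, [0, 0, -2], 0], [91.8, [0, 0, 0], 0]]}}

```text
time_s: 7.53
ee_pos: [0.4629, 0.3263, -0.0252]
tcp_rot: [-3.141, 0.0, 1.26]
force: [-0.5, -0.1, -0.5]
finger_gap: 0.0919
finger_force: 0.0
```

Still free at -25 mm. I'll find the fingers by differencing images at two openings.

```bash
python3 - <<'E'
from h import *
for n in("scene","top"):np.savez(n+"_o.npz",**robot.snapshot(n))
E
```

{"method": "drive_tool", "body": {"moves": [[66, [0, 0, 0], 0], [66, [0, 0, 0], 0], [66, [0, 0, 0], 0], [66, [0, 0, 0], 0], [66, [0, 0, 0], 0]], "squeeze": 5}}

```text
time_s: 8.05
ee_pos: [0.4631, 0.3265, -0.0248]
tcp_rot: [3.142, -0.0, 1.26]
force: [-0.5, -0.3, -1.2]
finger_gap: 0.0669
finger_force: 0.0
```

```bash
python3 - <<'E'
from h import *
o=robot.observe();x=o["ee_pos"];print(x,o["finger_gap"])
ty=np.array([np.sin(1.26),-np.cos(1.26),0])
out=[]
for n in("scene","top"):
    A=dict(np.load(n+"_o.npz"));B=robot.snapshot(n)
    d=cv2.absdiff(cv2.GaussianBlur(A["img"],(3,3),0),cv2.GaussianBlur(B["img"],(3,3),0)).max(2)
    m=(d>18).astype(np.uint8);k,l,st,c=cv2.connectedComponentsWithStats(m)
    for i in range(1,k):
        if st[i,4]>6: print(n,st[i],c[i].round(1))
    for s in(1,-1): print("exp tip",s,[proj(A,x+ty*s*g+[0,0,z]).round(0).tolist() for g in(.033,.052) for z in(0.,.04,.08)])
    u,v=proj(A,x).astype(int)-[55,60]
    f=cv2.resize(np.vstack([A["img"][v:v+100,u:u+100],]),None,fx=4,fy=4,interpolation=cv2.INTER_CUBIC)
    g=cv2.resize(B["img"][v:v+100,u:u+100],None,fx=4,fy=4,interpolation=cv2.INTER_CUBIC)
    print(n,"crop",u,v);out.append(np.hstack([f,g])[:300])
    
cv2.imwrite("pics/d6.png",np.clip(np.vstack(out)*1.4,0,255).astype(np.uint8)[:,:,::-1])
E
```

```text
[ 0.46308186  0.32646998 -0.02483453] 0.06689885376741055
scene [218 244   4   7  18] [219.9 246.9]
scene [214 253   8   9  44] [217.8 257.5]
scene [217 268   4   5  16] [218.5 269.8]
scene [214 283   7   7  39] [217.3 285.6]
scene [186 285   5   8  31] [188.1 288.6]
scene [218 297   3   6  14] [219.2 299. ]
scene [216 308   4   5  16] [217.5 309.8]
exp tip 1 [[213.0, 283.0], [210.0, 275.0], [207.0, 267.0], [214.0, 277.0], [211.0, 269.0], [207.0, 261.0]]
exp tip -1 [[213.0, 306.0], [210.0, 299.0], [206.0, 291.0], [213.0, 313.0], [209.0, 306.0], [206.0, 298.0]]
scene crop 158 234
top [210 201   5   6  23] [212.3 203.2]
top [211 209   3   5  12] [212.1 210.8]
exp tip 1 [[206.0, 220.0], [202.0, 218.0], [197.0, 216.0], [208.0, 213.0], [204.0, 211.0], [200.0, 209.0]]
exp tip -1 [[197.0, 243.0], [193.0, 242.0], [188.0, 241.0], [195.0, 250.0], [190.0, 249.0], [185.0, 248.0]]
top crop 146 171
```

{"method": "drive_tool", "body": {"moves": [[50, [0, 0, 0], 0], [50, [0, 0, 0], 0], [50, [0, 0, 0], 0], [50, [0, 0, 0], 0]]}}

```text
time_s: 8.48
ee_pos: [0.463, 0.3265, -0.0248]
tcp_rot: [-3.142, -0.0, 1.26]
force: [-0.8, 0.5, 0.6]
finger_gap: 0.0598
finger_force: 5.0
```

View pics/d6.png

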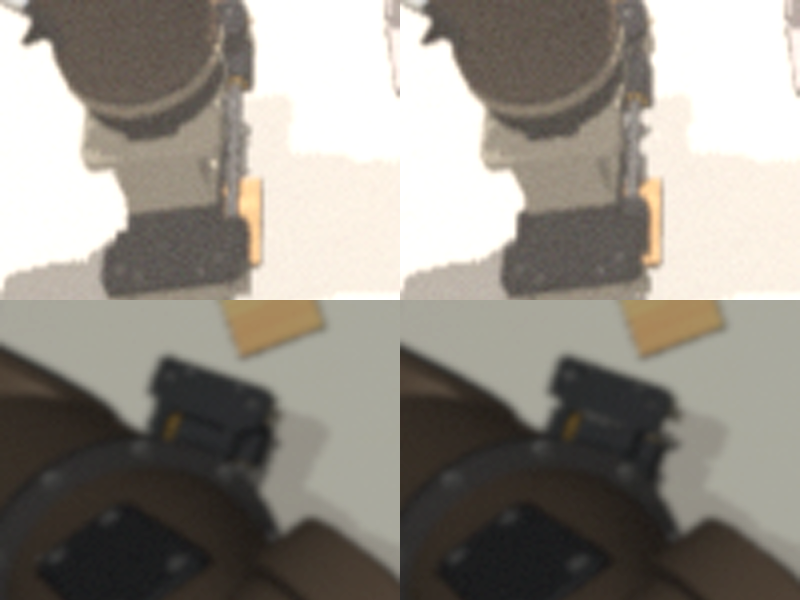

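d6 shows the open (left) and half-closed (right) views. The grip then stopped at 59.8 mm on board B, so the true z is about 25–33 mm above the reading. I'll firm up the grip, measure any board shift from masks, and probe the table.

{"method": "drive_tool", "body": {"moves": [[50, [0, 0, 0], 0], [50, [0, 0, -1.5], 0], [50, [0, 0, 0], 0]], "squeeze": 20}}

```text
time_s: 8.73
ee_pos: [0.4631, 0.3266, -0.0253]
tcp_rot: [3.141, -0.0, 1.26]
force: [-4.0, -2.4, 14.0]
finger_gap: 0.0593
finger_force: 20.0
```

{"method": "drive_tool", "body": {"moves": [[50, [0, 0, -1.5], 0], [50, [0, 0, 0], 0]]}}

```text
time_s: 8.9
ee_pos: [0.4632, 0.3269, -0.0263]
tcp_rot: [3.14, -0.001, 1.26]
force: [-5.3, -2.8, 20.1]
finger_gap: 0.0597
finger_force: 20.0
```

```bash
python3 - <<'E'
from h import *
A=dict(np.load("scene0.npz"));C=robot.snapshot("scene");O=dict(np.load("scene_o.npz"))
for n,s in(("orig",A),("open",O),("now",C)):
    im=cv2.resize(s["img"][270:310,190:232],None,fx=6,fy=6,interpolation=cv2.INTER_CUBIC)
    m=cv2.inRange(cv2.cvtColor(im,cv2.COLOR_RGB2HSV),(8,85,90),(28,255,255))
    # row extent of the strip in columns near right edge
    xs=np.where(m.any(0))[0]; r=xs.max()
    for dx in(6,10,14):
        ys=np.where(m[:,r-dx])[0]; print(n,"right",r/6+190,"rows",ys.min()/6+270,ys.max()/6+270)
print(robot.observe()["ee_pos"],robot.observe()["force"])
E
```

```text
orig right 222.83333333333334 rows 279.1666666666667 299.6666666666667
orig right 222.83333333333334 rows 279.3333333333333 299.8333333333333
orig right 222.83333333333334 rows 279.5 299.8333333333333
open right 222.83333333333334 rows 279.1666666666667 299.8333333333333
open right 222.83333333333334 rows 279.1666666666667 299.8333333333333
open right 222.83333333333334 rows 279.3333333333333 299.1666666666667
now right 222.83333333333334 rows 278.1666666666667 298.6666666666667
now right 222.83333333333334 rows 278.1666666666667 299.0
now right 222.83333333333334 rows 278.3333333333333 299.0
[ 0.46322116  0.32688211 -0.02627888] [-4.849469   -3.90495783 20.06725627]
```

The table is felt at reading -25, so true z ≈ reading + 25. The board shifted only about 3 mm along the grip line. I'll carry B to the press.

{"method": "drive_tool", "body": {"moves": [[50, [0, 0, 20], 0], [50, [0, 0, 40], 0], [50, [0, 0, 36], 0], [50, [0, 0, 0], 0]]}}

```text
time_s: 9.28
ee_pos: [0.4659, 0.3296, 0.0746]
tcp_rot: [3.136, -0.008, 1.26]
force: [1.4, 1.5, -1.3]
finger_gap: 0.0595
finger_force: 20.0
```

{"method": "drive_tool", "body": {"moves": [[50, [10, -30.6, 0], 0.041], [50, [10, -30.7, 0], 0], [50, [10, -30.6, 0], 0], [50, [10, -30.7, 0], 0], [50, [10, -30.6, 0], 0], [50, [10, -30.7, 0], 0], [50, [10, -30.6, 0], 0], [50, [10, -30.7, 0], 0]]}}

```text
time_s: 9.95
ee_pos: [0.5434, 0.0795, 0.0681]
tcp_rot: [3.141, 0.0, 1.301]
force: [1.1, 0.3, -0.8]
finger_gap: 0.0598
finger_force: 20.0
```

{"method": "drive_tool", "body": {"moves": [[50, [0, 0, -20], 0], [50, [0, 0, -20], 0], [50, [0, 0, -10], 0], [50, [0, 0, 0], 0], [50, [0, 0, 0], 0], [50, [0, 0, 0], 0]]}}

```text
time_s: 10.45
ee_pos: [0.5435, 0.0821, 0.019]
tcp_rot: [3.141, -0.001, 1.302]
force: [-0.8, -0.3, -0.4]
finger_gap: 0.0594
finger_force: 20.0
```

```bash
python3 - <<'E'
from h import *
C=robot.snapshot("scene");T=robot.snapshot("top");o=robot.observe();print(o["ee_pos"],o["tcp_rot"],o["force"],o["finger_gap"])
for z in(.024,.052,):
    try: print(z,"scene",board(C,(255,195,320,250),z),"top",board(T,(265,175,320,225),z))
    except Exception as e: print(e)
# hsv mask dump bounding box
for n,s,b in(("scene",C,(255,195,320,250)),("top",T,(265,175,320,225))):
    m=cv2.inRange(cv2.cvtColor(s["img"][b[1]:b[3],b[0]:b[2]],cv2.COLOR_RGB2HSV),(8,85,90),(28,255,255))
    for r in m[::2,::1]: print("".join(".#"[int(v>0)] for v in r))
    print()
E
```

```text
[0.54375281 0.08193382 0.0191822 ] [ 3.14005830e+00 -7.64943534e-04  1.30153416e+00] [-0.18423488  0.69748556 -1.33743529] 0.0596178354438884
max() iterable argument is empty
max() iterable argument is empty
.................................................................
.................................................................
.................................................................
.................................................................
.................................................................
.................................................................
.................................................................
.................................................................
.................................................................
.................................................................
.................................................................
.................................................................
.................................................................
..................................
[... 1656 characters left out ...]
............................
.......................................................
.......................................................
.......................................................
.......................................................
.......................................................
.......................................................
.......................................................
.......................................................
.......................................................
.......................................................
.......................................................
.......................................................
```

{"method": "drive_tool", "body": {"moves": [[50, [0, 0, -10], 0], [50, [0, 0, -7], 0], [50, [0, 0, 0], 0], [50, [0, 0, 0], 0]]}}

```text
time_s: 10.88
ee_pos: [0.5425, 0.0811, 0.0005]
tcp_rot: [-3.14, 0.001, 1.301]
force: [0.2, 0.5, 0.8]
finger_gap: 0.0597
finger_force: 20.0
```

{"method": "drive_tool", "body": {"moves": [[50, [0, 0, -1.5], 0], [50, [0, 0, 0], 0], [50, [0, 0, 0], 0]]}}

```text
time_s: 11.13
ee_pos: [0.5432, 0.0813, -0.0003]
tcp_rot: [3.141, -0.0, 1.301]
force: [-0.1, 0.1, -1.3]
finger_gap: 0.0597
finger_force: 20.0
```

{"method": "drive_tool", "body": {"moves": [[50, [0, 0, -1.5], 0], [50, [0, 0, 0], 0], [50, [0, 0, 0], 0]]}}

```text
time_s: 11.38
ee_pos: [0.5431, 0.0812, -0.0019]
tcp_rot: [3.142, 0.0, 1.301]
force: [0.1, -0.2, 0.3]
finger_gap: 0.0595
finger_force: 20.0
```

{"method": "drive_tool", "body": {"moves": [[50, [0, 0, -1.5], 0], [50, [0, 0, 0], 0], [50, [0, 0, 0], 0]]}}

```text
time_s: 11.63
ee_pos: [0.5432, 0.0813, -0.0025]
tcp_rot: [3.141, 0.0, 1.301]
force: [-3.6, -1.4, 12.3]
finger_gap: 0.0593
finger_force: 20.0
```

{"method": "drive_tool", "body": {"moves": [[50, [0, 0, -1.5], 0], [50, [0, 0, 0], 0], [50, [0, 0, 0], 0]]}}

```text
time_s: 11.88
ee_pos: [0.5433, 0.0814, -0.0034]
tcp_rot: [3.14, 0.0, 1.301]
force: [-5.7, -1.7, 20.4]
finger_gap: 0.0595
finger_force: 20.0
```

{"method": "drive_tool", "body": {"moves": [[50, [0, 0, -1], 0], [50, [0, 0, 0], 0], [50, [0, 0, 0], 0]]}}

```text
time_s: 12.13
ee_pos: [0.5434, 0.0815, -0.0041]
tcp_rot: [3.14, 0.0, 1.301]
force: [-6.4, -1.0, 23.4]
finger_gap: 0.0597
finger_force: 20.0
```

Contact is at reading -2.2 as expected. I'll relax, release and back off, then check alignment.

{"method": "drive_tool", "body": {"moves": [[50, [0, 0, 3], 0], [50, [0, 0, 0], 0], [85, [0, 0, 0], 0], [85, [0, 0, 0], 0], [85, [0, 0, 0], 0], [85, [0, 0, 0], 0], [85, [0, 0, 30], 0], [91.8, [0, 0, 40], 0]]}}

```text
time_s: 12.8
ee_pos: [0.5403, 0.0805, 0.0649]
tcp_rot: [-3.135, 0.003, 1.301]
force: [1.8, -0.2, 0.8]
finger_gap: 0.088
finger_force: 0.0
```

{"method": "drive_tool", "body": {"moves": [[91.8, [9, 35, 20], -0.06], [91.8, [9, 35, 0], -0.085], [91.8, [9, 35, 0], -0.085], [91.8, [9, 35, 0], -0.085], [91.8, [9, 35, 0], -0.085], [91.8, [9, 35, 0], -0.085], [91.8, [9, 0, 0], -0.085], [91.8, [13, 0, 0], -0.085]]}}

```text
time_s: 13.47
ee_pos: [0.6174, 0.2956, 0.0868]
tcp_rot: [-3.139, 0.0, 0.647]
force: [0.7, -0.5, -0.8]
finger_gap: 0.0916
finger_force: 0.0
```

```bash
python3 - <<'E'
from h import *
C=robot.snapshot("scene");T=robot.snapshot("top");o=robot.observe();print(o["ee_pos"],o["tcp_rot"],o["force"],o["finger_gap"])
for n,s,b,z in(("scene",C,(255,195,320,250),.032),("top",T,(265,175,320,225),.032)):
    try: print(n,board(s,b,z))
    except Exception as e: print(n,e)
E
```

```text
[0.62038623 0.29130624 0.08649342] [ 3.14063015e+00 -1.18189650e-04  6.43497271e-01] [ 0.09233196 -0.21930035 -0.78024215] 0.09191544703283004
scene ((537.5443725585938, 83.41192626953125), (58.013179779052734, 64.90838623046875), 75.41089630126953)
top ((545.0101928710938, 81.00149536132812), (58.364463806152344, 58.884742736816406), 74.35568237304688)
```

B landed within 1 mm of the base board (545.0,81.0 against 545.6,81.5). Now board A.

{"method": "drive_tool", "body": {"moves": [[91.8, [0, 5, -20], -0.1], [91.8, [0, 0, -25], -0.1], [91.8, [0, 0, -25], -0.06], [91.8, [0, 0, 0], 0], [91.8, [0, 0, 0], 0], [91.8, [0, 0, 0], 0]]}}

```text
time_s: 14.07
ee_pos: [0.6194, 0.2964, 0.0184]
tcp_rot: [-3.141, -0.001, 0.389]
force: [0.3, 0.2, 0.5]
finger_gap: 0.0916
finger_force: 0.0
```

```bash
python3 - <<'E'
from h import *
robot.snapshot("top");o=robot.observe();print(o["ee_pos"],o["tcp_rot"],o["force"],o["finger_gap"])
E
```

```text
[0.61996317 0.29665626 0.01896561] [-3.14112960e+00 -2.23209391e-03  3.88017884e-01] [-0.06064478 -0.63517367  0.20878707] 0.09194113096819105
```

{"method": "drive_tool", "body": {"moves": [[91.8, [0, 0, -22], 0], [91.8, [0, 0, -15], 0], [91.8, [0, 0, -5], 0], [91.8, [0, 0, 0], 0], [50, [0, 0, 0], 0], [50, [0, 0, 0], 0], [50, [0, 0, 0], 0], [50, [0, 0, 0], 0]], "squeeze": 10}}

```text
time_s: 14.78
ee_pos: [0.6197, 0.2966, -0.0238]
tcp_rot: [-3.141, -0.002, 0.386]
force: [-0.6, -0.7, 0.1]
finger_gap: 0.0694
finger_force: 0.0
```

{"method": "drive_tool", "body": {"moves": [[50, [0, 0, 0], 0], [50, [0, 0, 0], 0], [50, [0, 0, 0], 0], [50, [0, 0, 0], 0]], "squeeze": 20}}

```text
time_s: 15.12
ee_pos: [0.6193, 0.2964, -0.0244]
tcp_rot: [3.142, -0.001, 0.386]
force: [-1.0, -0.7, 4.9]
finger_gap: 0.0595
finger_force: 20.0
```

```bash
python3 - <<'E'
from h import *
C=robot.snapshot("scene");o=robot.observe();print(o["ee_pos"],o["tcp_rot"],o["force"],o["finger_gap"],o["finger_force"])
A=dict(np.load("scene0.npz"))
for s in(A,C):
    b=(183,222,228,258)
    m=cv2.inRange(cv2.cvtColor(s["img"][b[1]:b[3],b[0]:b[2]],cv2.COLOR_RGB2HSV),(8,85,90),(28,255,255))
    for r in m: print("".join(".#"[int(v>0)] for v in r))
E
```

```text
[ 0.61935838  0.29637115 -0.02441063] [ 3.14155369e+00 -5.90124331e-04  3.85705225e-01] [-0.40152349 -0.69761812  5.42535538] 0.05925370027075754 20.000640749931335
.............................................
.............................................
.............................................
.............................................
.............................................
.............................................
........................##...................
......................#####..................
.....................#######.................
....................#########................
..................############...............
.................##############..............
...............##################............
..............####################...........
.............######################..........
...........#########################.........
..........###########################........
.........############################........
........#############################........
.........##########################..........
..........#####
[... 1676 characters left out ...]
..........
.....#.........#################.............
...............################..............
................#############................
.................###########.................
.................##########..................
..................########...................
...................#####.....................
....................###......................
.....................#.......................
.............................................
.............................................
.............................................
.............................................
.............................................
.............................................
```

{"method": "drive_tool", "body": {"moves": [[50, [0, 0, 20], 0], [50, [0, 0, 38], 0], [50, [0, 0, 38], 0], [50, [0, 0, 0], 0]]}}

```text
time_s: 15.5
ee_pos: [0.6229, 0.299, 0.0789]
tcp_rot: [-3.14, -0.011, 0.386]
force: [1.2, 0.5, 1.5]
finger_gap: 0.0598
finger_force: 20.0
```

{"method": "drive_tool", "body": {"moves": [[50, [-9.5, -27, 0], 0.115], [50, [-9.5, -27, 0], 0.115], [50, [-9.5, -27, 0], 0.115], [50, [-9.5, -27, 0], 0.115], [50, [-9.5, -27, 0], 0.115], [50, [-9.5, -27, 0], 0.115], [50, [-9.5, -27, 0], 0.115], [50, [-9.6, -26.7, 0], 0.11]]}}

```text
time_s: 16.17
ee_pos: [0.5423, 0.0792, 0.0708]
tcp_rot: [-3.141, 0.0, 1.306]
force: [0.0, -0.0, -1.3]
finger_gap: 0.0594
finger_force: 20.0
```

{"method": "drive_tool", "body": {"moves": [[50, [0, 0, -20], 0], [50, [0, 0, -20], 0], [50, [0, 0, -10], 0], [50, [0, 0, 0], 0], [50, [0, 0, 0], 0], [50, [0, 0, 0], 0], [50, [0, 0, 0], 0]]}}

```text
time_s: 16.75
ee_pos: [0.5437, 0.0814, 0.0221]
tcp_rot: [3.14, -0.001, 1.302]
force: [0.2, -0.3, 0.5]
finger_gap: 0.0597
finger_force: 20.0
```

```bash
python3 - <<'E'
from h import *
robot.snapshot("top");o=robot.observe();print(o["ee_pos"],o["tcp_rot"],o["force"],o["finger_gap"])
E
```

```text
[0.54366926 0.08118684 0.02204067] [ 3.14018911e+00 -7.15310460e-04  1.30134502e+00] [ 0.53895854  0.90982699 -0.45622893] 0.05955271853425821
```

{"method": "drive_tool", "body": {"moves": [[50, [0, -0.4, -7], 0], [50, [0, 0, -6], 0], [50, [0, 0, 0], 0], [50, [0, 0, -1.5], 0], [50, [0, 0, -1], 0], [50, [0, 0, 0], 0], [50, [0, 0, 0], 0]]}}

```text
time_s: 17.38
ee_pos: [0.543, 0.0802, 0.0068]
tcp_rot: [3.141, 0.001, 1.301]
force: [-4.2, -1.2, 17.6]
finger_gap: 0.0599
finger_force: 20.0
```

{"method": "drive_tool", "body": {"moves": [[50, [0, 0, -1.2], 0], [50, [0, 0, 0], 0], [50, [0, 0, 0], 0]]}}

```text
time_s: 17.63
ee_pos: [0.5431, 0.0803, 0.006]
tcp_rot: [3.141, 0.0, 1.301]
force: [-6.5, -2.4, 20.8]
finger_gap: 0.0595
finger_force: 20.0
```

{"method": "drive_tool", "body": {"moves": [[50, [0, 0, -1], 0], [50, [0, 0, 0], 0], [50, [0, 0, 0], 0]]}}

```text
time_s: 17.88
ee_pos: [0.5431, 0.0804, 0.0052]
tcp_rot: [3.14, 0.0, 1.301]
force: [-6.5, -1.7, 24.1]
finger_gap: 0.0598
finger_force: 20.0
```

{"method": "drive_tool", "body": {"moves": [[50, [0, 0, 3.5], 0], [50, [0, 0, 0], 0], [72, [0, 0, 0], 0], [72, [0, 0, 0], 0], [72, [0, 0, 0], 0], [72, [0, 0, -7], 0], [72, [0, 0, -7], 0], [72, [0, 0, 0], 0]], "squeeze": 12}}

```text
time_s: 18.55
ee_pos: [0.5419, 0.0798, -0.0088]
tcp_rot: [-3.14, 0.001, 1.301]
force: [-0.9, -0.2, 0.2]
finger_gap: 0.0719
finger_force: 0.0
```

{"method": "drive_tool", "body": {"moves": [[55, [0, 0, 0], 0], [55, [0, 0, 0], 0], [55, [0, 0, 0], 0], [55, [0, 0, 0], 0], [55, [0, 0, 0], 0]]}}

```text
time_s: 18.97
ee_pos: [0.543, 0.0801, -0.007]
tcp_rot: [3.141, -0.0, 1.301]
force: [-0.3, -0.0, -1.3]
finger_gap: 0.0599
finger_force: 12.0
```

{"method": "drive_tool", "body": {"moves": [[75, [0, 0, 0], 0], [75, [0, 0, 0], 0], [75, [0, 0, 0], 0], [75, [0, 0, 20], 0], [75, [0, 0, 40], 0], [75, [0, 0, 20], 0]]}}

```text
time_s: 19.47
ee_pos: [0.5437, 0.0809, 0.0757]
tcp_rot: [3.14, -0.001, 1.301]
force: [1.0, 0.2, 0.3]
finger_gap: 0.0748
finger_force: 0.0
```

{"method": "drive_tool", "body": {"moves": [[75, [0, -38, 10], -0.11], [75, [0, -38, 5], -0.11], [75, [0, -38, 0], -0.11], [75, [0, -38, 0], -0.11], [75, [0, -38, 0], -0.11], [75, [0, -38, 0], -0.11], [75, [0, -38, 0], -0.11], [75, [0, 0, 0], -0.11]]}}

```text
time_s: 20.13
ee_pos: [0.5416, -0.1962, 0.0879]
tcp_rot: [3.137, 0.002, 0.405]
force: [-0.0, -1.2, 0.7]
finger_gap: 0.0747
finger_force: 0.0
```

```bash
python3 - <<'E'
from h import *
C=robot.snapshot("scene");T=robot.snapshot("top");o=robot.observe();print(o["ee_pos"],o["tcp_rot"],o["force"],o["finger_gap"])
for n,s,b,z in(("scene",C,(255,190,320,250),.040),("top",T,(265,175,320,225),.040)):
    try: print(n,board(s,b,z))
    except Exception as e: print(n,e)
O=((3,100,70),(20,255,255));Y=((20,110,90),(35,255,255))
np.savez("top9.npz",**T);np.savez("scene9.npz",**C)
for n,s,b in(("top",T,(318,195,350,225)),("scene",C,(312,203,342,232))):
    x0,y0,x1,y1=b;g=s["img"][y0:y1,x0:x1]
    m=cv2.inRange(cv2.cvtColor(g,cv2.COLOR_RGB2HSV),(18,110,70),(36,255,255))
    pts=np.argwhere(m)[:,::-1]
    hull=cv2.convexHull(pts.astype(np.int32)); (c,r)=cv2.minEnclosingCircle(hull);M=cv2.moments(hull);c=np.array([M["m10"],M["m01"]])/M["m00"]
    print(n,"plug",c+[x0,y0],r,(ray(s,c+[x0,y0],.058)*1000).round(1))
E
```

```text
[ 0.54260887 -0.18818052  0.08791699] [3.14084394e+00 3.07825892e-04 4.14114335e-01] [0.35858581 0.61271925 0.24814293] 0.07489565761431406
scene ((534.9373168945312, 83.06230163574219), (59.69794845581055, 70.44738006591797), 75.26070404052734)
top ((544.903564453125, 79.8968505859375), (58.37958526611328, 58.528263092041016), 74.48114013671875)
top plug [333.8525641  209.02991453] 5.483028411865234 [517.5 -29.2  58. ]
scene plug [328.24509804 214.41666667] 4.272101879119873 [513.4 -28.6  58. ]
```

The pile is square in the press x direction. Across it, the top board is about 1.5 mm off, so I'll squeeze the pile along the press y direction too.

{"method": "drive_tool", "body": {"moves": [[75, [0, 33.6, 0], -0.0855], [75, [0, 33.6, 0], -0.0855], [75, [0, 33.6, 0], -0.0855], [75, [0, 33.6, 0], -0.0855], [75, [0, 33.6, 0], -0.0855], [75, [0, 33.6, 0], -0.0855], [75, [0, 33.6, 0], -0.0855], [75, [0.8, 33.6, 0], -0.0855]]}}

```text
time_s: 20.9
ee_pos: [0.5428, 0.0863, 0.0881]
tcp_rot: [-3.141, 0.0, -0.261]
force: [1.1, -0.3, -0.2]
finger_gap: 0.0753
finger_force: 0.0
```

{"method": "drive_tool", "body": {"moves": [[75, [0, 0, -20], 0], [75, [0, 0, -25], 0], [75, [0, 0, -10], 0], [75, [0, 0, 0], 0], [75, [0, 0, 0], 0], [75, [0, 0, 0], 0]]}}

```text
time_s: 21.4
ee_pos: [0.5443, 0.083, 0.0339]
tcp_rot: [-3.141, -0.001, -0.263]
force: [0.3, 0.9, -0.3]
finger_gap: 0.0747
finger_force: 0.0
```

```bash
python3 - <<'E'
from h import *
robot.snapshot("top");o=robot.observe();print(o["ee_pos"],o["tcp_rot"],o["force"],o["finger_gap"],o["q"])
E
```

```text
[0.54463837 0.08292605 0.03412174] [-3.14075817e+00 -1.50955630e-03 -2.63094861e-01] [ 0.30354903  0.24341006 -0.54732998] 0.07496981758886871 [-0.12498566  0.51582395 -0.16852069  1.91978322  0.12670068  0.71433585
 -2.20161006]
```

{"method": "drive_tool", "body": {"moves": [[75, [-0.5, -2, -16], 0], [75, [0, 0, -15], 0], [75, [0, 0, -10], 0], [75, [0, 0, 0], 0], [55, [0, 0, 0], 0], [55, [0, 0, 0], 0], [55, [0, 0, 0], 0], [55, [0, 0, 0], 0]]}}

```text
time_s: 22.12
ee_pos: [0.544, 0.0811, -0.0071]
tcp_rot: [-3.141, -0.001, -0.263]
force: [0.6, -0.1, 4.6]
finger_gap: 0.06
finger_force: 12.0
```

{"method": "drive_tool", "body": {"moves": [[55, [0, 0, 0], 0], [55, [0, 0, 0], 0], [75, [0, 0, 0], 0], [75, [0, 0, 0], 0], [75, [0, 0, 0], 0], [75, [0, 0, 20], 0], [75, [0, 0, 40], 0], [75, [0, 0, 40], 0]]}}

```text
time_s: 22.78
ee_pos: [0.5416, 0.0807, 0.0918]
tcp_rot: [3.14, 0.004, -0.263]
force: [1.4, 0.9, 0.5]
finger_gap: 0.0749
finger_force: 0.0
```

{"method": "drive_tool", "body": {"moves": [[75, [-4, -38, 10], 0.12], [75, [-4, -38, 5], 0.12], [75, [-4, -38, 0], 0.12], [75, [-4, -38, 0], 0.12], [75, [-4, -38, 0], 0.12], [75, [-4, -38, 0], 0.12], [75, [-4, -38, 0], 0.12], [70, [-4, -38, 0], 0.12]]}}

```text
time_s: 23.45
ee_pos: [0.5106, -0.2249, 0.107]
tcp_rot: [3.142, 0.0, 0.703]
force: [0.9, -0.5, -0.5]
finger_gap: 0.0725
finger_force: 0.0
```

```bash
python3 - <<'E'
from h import *
C=robot.snapshot("scene");T=robot.snapshot("top");o=robot.observe();print(o["ee_pos"],o["tcp_rot"],o["force"],o["finger_gap"])
for n,s,b,z in(("scene",C,(255,190,320,250),.040),("top",T,(265,175,320,225),.040)):
    try: print(n,board(s,b,z))
    except Exception as e: print(n,e)
T0=dict(np.load("top0.npz"))
O=((3,100,60),(20,255,255))
for q in(dict(np.load("top1.npz")),T):
  try: print("rack",blob(q,(415,190,495,240),*O,.044))
  except Exception as e: print(e)
C0=dict(np.load("scene0.npz"));
for hi in((20,255,255),): print("rack scene z44", blob(C0,(390,165,450,210),(3,90,150),hi,.044))
for K in(45,60): print("keys @66", blob(T,(432,204,454,219),(0,0,0),(180,255,K),.08))
def near(z=.087):
  # black blobs in scene: extreme top-edge
  g=C0["img"][165:210,390:450].max(2); m=(g<75).astype(np.uint8);k,l,st,c=cv2.connectedComponentsWithStats(m)
  for i in range(1,k):
    if st[i,4]>15: print("scene blk",st[i]+[390,165,0,0,0],c[i]+[390,165], (ray(C0,c[i]+[390,165],.064)*1000).round(1))
near()
E
```

```text
[ 0.50870229 -0.23196922  0.10637351] [3.1399224  0.00352301 0.69254566] [0.02543466 0.12231199 0.0610615 ] 0.07051187962699909
scene ((534.6471557617188, 84.1396484375), (58.5012092590332, 71.69068145751953), 74.43256378173828)
top ((545.157470703125, 81.01409912109375), (59.45332717895508, 58.62177658081055), 75.46646118164062)
rack [ 507.9 -331.9  130.8   51.2   83.8]
max() iterable argument is emptyTraceback (most recent call last):
  File "<stdin>", line 12, in <module>
  File "h.py", line 20, in blob
    c=max(cv2.findContours(m,cv2.RETR_EXTERNAL,cv2.CHAIN_APPROX_NONE)[0],key=cv2.contourArea)[:,0]
      ~~~^^^^^^^^^^^^^^^^^^^^^^^^^^^^^^^^^^^^^^^^^^^^^^^^^^^^^^^^^^^^^^^^^^^^^^^^^^^^^^^^^^^^
ValueError: max() iterable argument is empty
```

The pile is now square at (545.2,81.0). The rack centre is (508,-332) with its long axis at 83.7°, which puts the rectangular key near (512,-297).

{"method": "drive_tool", "body": {"moves": [[70, [0.2, -10, 0], 0.11], [70, [0.2, -10, 0], 0.11], [70, [0.2, -10, 0], 0.11], [70, [0.2, -10, 0], 0.11], [70, [0.2, -10, 0], 0.11], [70, [0.2, -10, -10], 0.11], [70, [0.1, -5, -10], 0.11], [70, [0, 0, -10], 0]]}}

```text
time_s: 24.22
ee_pos: [0.5121, -0.2897, 0.0762]
tcp_rot: [-3.141, 0.001, 1.469]
force: [-0.2, -0.7, 0.9]
finger_gap: 0.0699
finger_force: 0.0
```

{"method": "drive_tool", "body": {"moves": [[70, [0, 0, 0], 0], [70, [0, 0, 0], 0], [70, [0, 0, 0], 0]]}}

```text
time_s: 24.47
ee_pos: [0.5129, -0.2872, 0.0773]
tcp_rot: [3.141, -0.0, 1.465]
force: [-0.6, -0.6, 0.2]
finger_gap: 0.0701
finger_force: 0.0
```

```bash
python3 - <<'E'
from h import *
o=robot.observe();x=o["ee_pos"];print(x,o["tcp_rot"],o["q"])
C0=dict(np.load("scene0.npz"));T0=dict(np.load("top1.npz"))
for n,s,b,th in(("scene",C0,(390,165,450,210),85),("top",T0,(425,200,485,225),45)):
  g=s["img"][b[1]:b[3],b[0]:b[2]].max(2)
  for r in g: print("".join("#" if v<th else "." for v in r))
c0=np.array([.508,-.332,0]);a=np.deg2rad(83.7);ky=np.array([np.cos(a),np.sin(a),0]);kx=np.array([ky[1],-ky[0],0])
k=c0+.035*ky
for n,s in(("scene",C0),("top",T0)):
  print(n,[(round(z*1000),proj(s,k+ky*y+[0,0,z]).round(1).tolist()) for z in(.044,.087) for y in(-.015,.015)])
E
```

```text
[ 0.51289908 -0.28718633  0.07726157] [ 3.14142522e+00 -2.35628077e-04  1.46496064e+00] [ 0.77332853  0.55567724 -0.50779507  1.77042457  0.3328399   0.90154538
  0.01464479]
...............................##...................###.....
................................#.#................#.#......
...................................#...............#.#......
...................................#####..........###.......
......................................###......#.##.........
........................................#######.##..........
..........................................#####.#...........
.........................................########...........
........................................########............
.......................................#########............
......................................##########............
......................................##########............
........................###..........###########............
....................#######..........##########.............
..................##########..........########..............
..........
[... 2832 characters left out ...]
...##############.......
.......................................#############........
.........................................#######............
............................................................
............................................................
.#..........................................................
..#.........................................................
............................................................
............................................................
scene [(44, [413.7, 186.2]), (44, [404.7, 188.6]), (87, [416.5, 176.1]), (87, [407.2, 178.6])]
top [(44, [446.1, 214.3]), (44, [434.1, 212.8]), (87, [450.1, 212.2]), (87, [437.8, 210.7])]
```

The scene mask confirms the left key is the rectangular one, and its edges match the predicted spot within 1 px. I'll correct and go down partway.

{"method": "drive_tool", "body": {"moves": [[70, [-2.9, -9.8, 0], 0], [70, [0, 0, 0], 0], [70, [0, 0, 0], 0], [70, [0, 0, 0], 0]]}}

```text
time_s: 24.8
ee_pos: [0.5098, -0.2981, 0.0773]
tcp_rot: [3.141, 0.0, 1.466]
force: [-0.6, -0.1, 0.0]
finger_gap: 0.0702
finger_force: 0.0
```

{"method": "drive_tool", "body": {"moves": [[70, [0, 0, -20], 0], [70, [0, 0, -20], 0], [70, [0, 0, -12], 0], [70, [0, 0, 0], 0], [70, [0, 0, 0], 0], [70, [0, 0, 0], 0]]}}

```text
time_s: 25.3
ee_pos: [0.5104, -0.2979, 0.0258]
tcp_rot: [3.141, 0.0, 1.467]
force: [0.3, -0.3, -0.3]
finger_gap: 0.0701
finger_force: 0.0
```

{"method": "drive_tool", "body": {"moves": [[0, [0, 0, 0], 0], [0, [0, 0, 0], 0], [0, [0, 0, 0], 0], [0, [0, 0, 0], 0], [0, [0, 0, 0], 0], [0, [0, 0, 0], 0], [0, [0, 0, 0], 0], [0, [0, 0, 0], 0]], "squeeze": 10}}

```text
time_s: 25.97
ee_pos: [0.5097, -0.2979, 0.025]
tcp_rot: [3.141, 0.0, 1.467]
force: [-0.1, -0.4, -0.4]
finger_gap: 0.0215
finger_force: 0.0
```

{"method": "drive_tool", "body": {"moves": [[0, [0, 0, 0], 0], [0, [0, 0, 0], 0], [0, [0, 0, 0], 0], [0, [0, 0, 0], 0], [0, [0, 0, 0], 0]], "squeeze": 45}}

```text
time_s: 26.38
ee_pos: [0.5097, -0.2978, 0.0249]
tcp_rot: [3.142, -0.0, 1.467]
force: [0.0, 0.2, -0.3]
finger_gap: 0.0099
finger_force: 45.0
```

The key is gripped (9.9 mm). I'll lift it straight out and carry it above the switch.

{"method": "drive_tool", "body": {"moves": [[0, [0, 0, 10], 0], [0, [0, 0, 20], 0], [0, [0, 0, 20], 0], [0, [0, 0, 12], 0], [0, [0, 0, 0], 0], [0, [0, 0, 0], 0]]}}

```text
time_s: 26.88
ee_pos: [0.5098, -0.2982, 0.0875]
tcp_rot: [3.141, 0.001, 1.466]
force: [-0.6, 0.2, -1.5]
finger_gap: 0.0097
finger_force: 45.0
```

{"method": "drive_tool", "body": {"moves": [[0, [0.4, 20, 0], -0.02], [0, [0.4, 35, 0], -0.03], [0, [0.4, 38, 0], -0.03], [0, [0.4, 38, 0], -0.03], [0, [0.4, 38, 0], -0.03], [0, [0.4, 38, 0], -0.026], [0, [0.4, 35, 0], 0], [0, [0.1, 26, 0], 0]]}}

```text
time_s: 27.55
ee_pos: [0.5113, -0.0264, 0.086]
tcp_rot: [-3.14, -0.0, 1.303]
force: [0.2, 0.5, -1.1]
finger_gap: 0.01
finger_force: 45.0
```

{"method": "drive_tool", "body": {"moves": [[0, [0, 0, 0], 0], [0, [0, 0, 0], 0], [0, [0, 0, 0], 0], [0, [0, 0, 0], 0]]}}

```text
time_s: 27.88
ee_pos: [0.5121, -0.0316, 0.0863]
tcp_rot: [-3.141, 0.001, 1.299]
force: [0.8, -0.8, -1.1]
finger_gap: 0.0097
finger_force: 45.0
```

```bash
python3 - <<'E'
from h import *
C=robot.snapshot("scene");T=robot.snapshot("top");o=robot.observe();print(o["ee_pos"],o["tcp_rot"],o["force"],o["finger_gap"],o["q"])
E
```

```text
[ 0.51232236 -0.03145419  0.08653541] [-3.14103656e+00  6.32094944e-04  1.29826319e+00] [ 1.13181593 -0.61373546 -0.29203241] 0.009823912968385246 [ 0.35454828  0.44078    -0.52461868  1.94144197  0.2929329   0.83499178
 -0.60007714]
```

{"method": "drive_tool", "body": {"moves": [[0, [0.3, 1.8, -6], 0], [0, [0, 0, -6], 0], [0, [0, 0, 0], 0], [0, [0, 0, 0], 0]]}}

```text
time_s: 28.32
ee_pos: [0.5123, -0.0282, 0.0743]
tcp_rot: [-3.14, 0.0, 1.301]
force: [0.5, 0.1, -0.6]
finger_gap: 0.01
finger_force: 45.0
```

{"method": "drive_tool", "body": {"moves": [[0, [0, 0, -2.5], 0], [0, [0, 0, -2], 0], [0, [0, 0, 0], 0], [0, [0, 0, 0], 0]]}}

```text
time_s: 28.65
ee_pos: [0.5128, -0.028, 0.0704]
tcp_rot: [-3.141, 0.0, 1.301]
force: [-0.4, -0.0, -0.4]
finger_gap: 0.0096
finger_force: 45.0
```

{"method": "drive_tool", "body": {"moves": [[0, [0, 0, -2], 0], [0, [0, 0, 0], 0], [0, [0, 0, 0], 0]]}}

```text
time_s: 28.9
ee_pos: [0.5128, -0.0281, 0.0684]
tcp_rot: [-3.142, 0.0, 1.301]
force: [0.5, 0.2, -0.3]
finger_gap: 0.01
finger_force: 45.0
```

{"method": "drive_tool", "body": {"moves": [[0, [0, 0, -2], 0], [0, [0, 0, 0], 0], [0, [0, 0, 0], 0]]}}

```text
time_s: 29.15
ee_pos: [0.5134, -0.0281, 0.0665]
tcp_rot: [3.141, -0.0, 1.301]
force: [1.7, -1.2, -0.0]
finger_gap: 0.0099
finger_force: 45.0
```

Slight side contact shows the blade is entering the flared mouth. I'll nudge and continue.

{"method": "drive_tool", "body": {"moves": [[0, [0.5, -1.2, -1.5], 0], [0, [0, 0, 0], 0], [0, [0, 0, 0], 0]]}}

```text
time_s: 29.4
ee_pos: [0.5134, -0.0292, 0.0649]
tcp_rot: [3.142, -0.0, 1.301]
force: [1.5, 0.4, -1.2]
finger_gap: 0.0098
finger_force: 45.0
```

{"method": "drive_tool", "body": {"moves": [[0, [0, 0, -1.5], 0], [0, [0, 0, 0], 0], [0, [0, 0, 0], 0]]}}

```text
time_s: 29.65
ee_pos: [0.5136, -0.029, 0.0634]
tcp_rot: [3.141, -0.0, 1.301]
force: [2.3, 0.6, -1.2]
finger_gap: 0.0099
finger_force: 45.0
```

{"method": "drive_tool", "body": {"moves": [[0, [0, 0, -1.5], 0], [0, [0, 0, 0], 0], [0, [0, 0, 0], 0]]}}

```text
time_s: 29.9
ee_pos: [0.5137, -0.0289, 0.0619]
tcp_rot: [3.141, -0.001, 1.301]
force: [2.4, 2.1, -1.2]
finger_gap: 0.0099
finger_force: 45.0
```

{"method": "drive_tool", "body": {"moves": [[0, [0.6, 0.3, -1.5], 0], [0, [0, 0, 0], 0], [0, [0, 0, 0], 0]]}}

```text
time_s: 30.15
ee_pos: [0.514, -0.0289, 0.0611]
tcp_rot: [3.141, 0.0, 1.301]
force: [-2.2, 1.8, 11.3]
finger_gap: 0.0096
finger_force: 45.0
```

{"method": "drive_tool", "body": {"moves": [[0, [0, 0, -1.5], 0], [0, [0, 0, 0], 0], [0, [0, 0, 0], 0]]}}

```text
time_s: 30.4
ee_pos: [0.5142, -0.0289, 0.0605]
tcp_rot: [3.141, 0.001, 1.301]
force: [-4.2, 0.7, 22.9]
finger_gap: 0.0096
finger_force: 45.0
```

Blocked at the first pin (reading 61.3, shoulder 23 mm up), so home is about reading 38. I'll ease the push and rock clockwise (negative turn).

{"method": "drive_tool", "body": {"moves": [[0, [0, 0, 1.5], 0], [0, [0, 0, 0], -0.08], [0, [0, 0, 0], -0.08], [0, [0, 0, 0], -0.08], [0, [0, 0, 0], -0.08], [0, [0, 0, 0], 0], [0, [0, 0, 0], 0]]}}

```text
time_s: 30.98
ee_pos: [0.5145, -0.029, 0.0607]
tcp_rot: [3.141, -0.0, 0.983]
force: [3.5, 0.7, 0.3]
finger_gap: 0.0095
finger_force: 45.0
```

{"method": "drive_tool", "body": {"moves": [[0, [0, 0, 0], -0.05], [0, [0, 0, 0], 0], [0, [0, 0, 0], 0]]}}

```text
time_s: 31.23
ee_pos: [0.5145, -0.029, 0.0606]
tcp_rot: [3.141, -0.0, 0.934]
force: [4.9, 0.4, -0.1]
finger_gap: 0.0101
finger_force: 45.0
```

{"method": "drive_tool", "body": {"moves": [[0, [0, 0, 0], -0.05], [0, [0, 0, 0], 0], [0, [0, 0, 0], 0]]}}

```text
time_s: 31.48
ee_pos: [0.5144, -0.029, 0.0606]
tcp_rot: [3.141, -0.0, 0.884]
force: [4.2, 0.4, 0.4]
finger_gap: 0.0099
finger_force: 45.0
```

The vertical force vanished, so the slot seems aligned. I'll press down.

{"method": "drive_tool", "body": {"moves": [[0, [0.4, 0, -1.5], 0], [0, [0, 0, -1], 0], [0, [0, 0, 0], 0], [0, [0, 0, 0], 0]]}}

```text
time_s: 31.82
ee_pos: [0.5144, -0.0289, 0.0577]
tcp_rot: [-3.142, -0.0, 0.882]
force: [4.4, -0.1, -1.6]
finger_gap: 0.0096
finger_force: 45.0
```

{"method": "drive_tool", "body": {"moves": [[0, [0, 0, -1], 0], [0, [0, 0, -1], 0], [0, [0, 0, 0], 0], [0, [0, 0, 0], 0]]}}

```text
time_s: 32.15
ee_pos: [0.5145, -0.0289, 0.0558]
tcp_rot: [3.142, -0.0, 0.881]
force: [4.9, 0.9, -1.4]
finger_gap: 0.0097
finger_force: 45.0
```

Past the first pin. On to the second.

{"method": "drive_tool", "body": {"moves": [[0, [0.7, 0, -1.5], 0], [0, [0, 0, -1], 0], [0, [0, 0, 0], 0], [0, [0, 0, 0], 0]]}}

```text
time_s: 32.48
ee_pos: [0.5147, -0.0289, 0.0536]
tcp_rot: [-3.141, 0.001, 0.881]
force: [1.8, 0.1, 7.0]
finger_gap: 0.0099
finger_force: 45.0
```

{"method": "drive_tool", "body": {"moves": [[0, [0, 0, -1], 0], [0, [0, 0, 0], 0], [0, [0, 0, 0], 0]]}}

```text
time_s: 32.73
ee_pos: [0.5149, -0.0289, 0.0534]
tcp_rot: [3.141, 0.0, 0.881]
force: [-0.8, 0.9, 16.9]
finger_gap: 0.0098
finger_force: 45.0
```

At the second pin. Now I'll rock anticlockwise.

{"method": "drive_tool", "body": {"moves": [[0, [0, 0, 1], 0.09], [0, [0, 0, 0], 0.09], [0, [0, 0, 0], 0.09], [0, [0, 0, 0], 0.09], [0, [0, 0, 0], 0.09], [0, [0, 0, 0], 0.09], [0, [0, 0, 0], 0.09], [0, [0, 0, 0], 0.09]]}}

```text
time_s: 33.4
ee_pos: [0.5145, -0.0289, 0.0534]
tcp_rot: [-3.141, 0.0, 1.605]
force: [2.7, 0.7, 2.0]
finger_gap: 0.0097
finger_force: 45.0
```

{"method": "drive_tool", "body": {"moves": [[0, [0, 0, 0], 0.03], [0, [0, 0, 0], 0], [0, [0, 0, 0], 0]]}}

```text
time_s: 33.65
ee_pos: [0.5145, -0.0289, 0.0531]
tcp_rot: [-3.141, -0.0, 1.629]
force: [2.8, 1.7, 0.6]
finger_gap: 0.0097
finger_force: 45.0
```

{"method": "drive_tool", "body": {"moves": [[0, [0, 0, 0], 0.05], [0, [0, 0, 0], 0], [0, [0, 0, 0], 0]]}}

```text
time_s: 33.9
ee_pos: [0.5145, -0.0289, 0.0532]
tcp_rot: [-3.141, -0.0, 1.679]
force: [2.0, 1.3, -0.7]
finger_gap: 0.0095
finger_force: 45.0
```

{"method": "drive_tool", "body": {"moves": [[0, [0, 0, 0], 0.04], [0, [0, 0, 0], 0], [0, [0, 0, 0], 0]]}}

```text
time_s: 34.15
ee_pos: [0.5145, -0.0289, 0.0532]
tcp_rot: [-3.141, -0.0, 1.719]
force: [1.1, 1.8, 0.5]
finger_gap: 0.0096
finger_force: 45.0
```

{"method": "drive_tool", "body": {"moves": [[0, [0, 0, -1.5], 0], [0, [0, 0, 0], 0], [0, [0, 0, 0], 0]]}}

```text
time_s: 34.4
ee_pos: [0.5145, -0.0289, 0.0516]
tcp_rot: [-3.141, -0.0, 1.72]
force: [-0.1, 1.0, -0.8]
finger_gap: 0.0096
finger_force: 45.0
```

{"method": "drive_tool", "body": {"moves": [[0, [0, 0, -1.5], 0], [0, [0, 0, 0], 0], [0, [0, 0, 0], 0]]}}

```text
time_s: 34.65
ee_pos: [0.5146, -0.029, 0.0502]
tcp_rot: [-3.141, -0.0, 1.721]
force: [-1.2, 2.1, -1.7]
finger_gap: 0.0098
finger_force: 45.0
```

Through the second pin. I'll go down home (~38).

{"method": "drive_tool", "body": {"moves": [[0, [0, 0, -2], 0], [0, [0, 0, -2], 0], [0, [0, 0, -2], 0], [0, [0, 0, -2], 0], [0, [0, 0, 0], 0], [0, [0, 0, 0], 0]]}}

```text
time_s: 35.15
ee_pos: [0.5147, -0.0289, 0.042]
tcp_rot: [-3.141, -0.0, 1.721]
force: [-2.8, 2.2, -2.2]
finger_gap: 0.0097
finger_force: 45.0
```

{"method": "drive_tool", "body": {"moves": [[0, [0, 0, -1.5], 0], [0, [0, 0, -1], 0], [0, [0, 0, 0], 0], [0, [0, 0, 0], 0]]}}

```text
time_s: 35.48
ee_pos: [0.5147, -0.029, 0.0397]
tcp_rot: [-3.141, -0.0, 1.721]
force: [-3.6, 2.9, -1.7]
finger_gap: 0.0098
finger_force: 45.0
```

{"method": "drive_tool", "body": {"moves": [[0, [0, 0, -1.5], 0], [0, [0, 0, 0], 0], [0, [0, 0, 0], 0]]}}

```text
time_s: 35.73
ee_pos: [0.5148, -0.0289, 0.0387]
tcp_rot: [-3.141, 0.0, 1.721]
force: [-6.0, 2.7, 4.9]
finger_gap: 0.0098
finger_force: 45.0
```

{"method": "drive_tool", "body": {"moves": [[0, [0, 0, -1], 0], [0, [0, 0, 0], 0], [0, [0, 0, 0], 0]]}}

```text
time_s: 35.98
ee_pos: [0.5149, -0.0289, 0.0384]
tcp_rot: [-3.142, 0.001, 1.721]
force: [-8.5, 2.1, 15.6]
finger_gap: 0.0096
finger_force: 45.0
```

Fully home (contact at 38.7). Now the clockwise quarter turn.

{"method": "drive_tool", "body": {"moves": [[0, [-0.5, 0.2, 0], -0.1], [0, [0, 0, 0], -0.1], [0, [0, 0, 0], -0.1], [0, [0, 0, 0], -0.1], [0, [0, 0, 0], -0.1], [0, [0, 0, 0], -0.1], [0, [0, 0, 0], -0.1], [0, [0, 0, 0], 0]]}}

```text
time_s: 36.65
ee_pos: [0.5152, -0.0289, 0.0385]
tcp_rot: [3.14, -0.0, 1.015]
force: [-5.6, 1.2, 11.2]
finger_gap: 0.0095
finger_force: 45.0
```

{"method": "drive_tool", "body": {"moves": [[0, [0, 0, 0], -0.08], [0, [0, 0, 0], -0.08], [0, [0, 0, 0], -0.08], [0, [0, 0, 0], -0.08], [0, [0, 0, 0], -0.08], [0, [0, 0, 0], 0], [0, [0, 0, 0], 0]]}}

```text
time_s: 37.23
ee_pos: [0.5154, -0.029, 0.0386]
tcp_rot: [3.14, -0.001, 0.621]
force: [-5.1, 1.8, 10.6]
finger_gap: 0.01
finger_force: 45.0
```

```bash
python3 - <<'E'
from h import *
o=robot.observe();print(o["ee_pos"],o["tcp_rot"],o["force"],o["moment"],o["finger_gap"],o["q"])
E
```

```text
[ 0.51543715 -0.02903149  0.03855365] [ 3.13974531e+00 -9.15158289e-04  6.20522689e-01] [-5.1236084   1.78647445 10.57508879] [0.17326282 1.24032605 0.05209361] 0.009993674172683865 [ 0.18380561  0.48002726 -0.30831039  1.99181719  0.22115928  0.69963745
 -1.21187496]
```

{"method": "drive_tool", "body": {"moves": [[0, [-0.4, 0, -0.3], -0.1], [0, [0, 0, 0], -0.1], [0, [0, 0, 0], -0.1], [0, [0, 0, 0], -0.1], [0, [0, 0, 0], -0.1], [0, [0, 0, 0], -0.1], [0, [0, 0, 0], -0.1], [0, [0, 0, 0], 0]]}}

```text
time_s: 37.9
ee_pos: [0.5156, -0.0294, 0.0385]
tcp_rot: [3.141, -0.003, -0.085]
force: [-3.7, -0.3, 13.1]
finger_gap: 0.0095
finger_force: 45.0
```

{"method": "drive_tool", "body": {"moves": [[0, [0, 0, 0], -0.08], [0, [0, 0, 0], -0.06], [0, [0, 0, 0], 0], [0, [0, 0, 0], 0]]}}

```text
time_s: 38.23
ee_pos: [0.5156, -0.0295, 0.0385]
tcp_rot: [3.141, -0.003, -0.22]
force: [-4.0, -1.0, 12.8]
finger_gap: 0.0097
finger_force: 45.0
```

```bash
python3 - <<'E'
from h import *
o=robot.observe();print(o["ee_pos"],o["tcp_rot"],o["force"],o["moment"],o["finger_gap"],o["q"])
E
```

```text
[ 0.51562178 -0.02952412  0.0385363 ] [ 3.14100662e+00 -2.97908142e-03 -2.19517175e-01] [-3.95290872 -0.9879812  12.79558765] [-0.13415203  1.06420679  0.11787664] 0.009738292179956011 [ 0.01543289  0.46048351 -0.08314397  2.00672272  0.06138576  0.67397668
 -1.89728415]
```

{"method": "drive_tool", "body": {"moves": [[0, [0, 0, 0], -0.05], [0, [0, 0, 0], -0.05], [0, [0, 0, 0], 0]]}}

```text
time_s: 38.48
ee_pos: [0.5156, -0.0296, 0.0385]
tcp_rot: [3.141, -0.003, -0.322]
force: [-4.2, -0.8, 14.1]
finger_gap: 0.0096
finger_force: 45.0
```

```bash
python3 - <<'E'
from h import *
o=robot.observe();print(o["tcp_rot"],o["force"],o["moment"])
E
```

```text
[ 3.14139462e+00 -2.94971023e-03 -3.22402186e-01] [-4.17890972 -0.75863959 14.14533682] [-0.12950397  1.12823612  0.14730371]
```

{"method": "drive_tool", "body": {"moves": [[0, [0, 0, 0], -0.04], [0, [0, 0, 0], 0], [0, [0, 0, 0], 0]]}}

```text
time_s: 38.73
ee_pos: [0.5156, -0.0296, 0.0386]
tcp_rot: [3.141, -0.003, -0.359]
force: [-4.1, -1.8, 13.9]
finger_gap: 0.0097
finger_force: 45.0
```

```bash
python3 - <<'E'
from h import *
o=robot.observe();print(o["tcp_rot"],o["force"],o["moment"],o["ee_pos"])
E
```

```text
[ 3.14145327e+00 -2.96798747e-03 -3.59460944e-01] [-4.10692812 -1.84283631 13.89526808] [-0.14273908  1.08358349  0.15146585] [ 0.51556017 -0.02963618  0.03855058]
```

{"method": "drive_tool", "body": {"moves": [[0, [0, 0, 0], -0.04], [0, [0, 0, 0], 0], [0, [0, 0, 0], 0]]}}

```text
time_s: 38.98
ee_pos: [0.5156, -0.0296, 0.0386]
tcp_rot: [3.142, -0.003, -0.399]
force: [-5.1, -1.4, 13.4]
finger_gap: 0.0099
finger_force: 45.0
```

```bash
python3 - <<'E'
from h import *
o=robot.observe();print(o["tcp_rot"],o["force"],o["moment"])
E
```

```text
[ 3.14158339e+00 -2.97967359e-03 -3.99366786e-01] [-5.05321227 -1.40125593 13.36428483] [-0.12087379  1.15727198  0.09690343]
```

{"method": "drive_tool", "body": {"moves": [[0, [0, 0, 0], -0.04], [0, [0, 0, 0], 0], [0, [0, 0, 0], 0]]}}

```text
time_s: 39.23
ee_pos: [0.5156, -0.0297, 0.0386]
tcp_rot: [-3.142, -0.003, -0.439]
force: [-3.6, -0.6, 12.6]
finger_gap: 0.0101
finger_force: 45.0
```

```bash
python3 - <<'E'
from h import *
C=robot.snapshot("scene");T=robot.snapshot("top")
o=robot.observe();print(o["tcp_rot"],o["force"],o["moment"],o["q"][6],o["time_s"])
T9=dict(np.load("top9.npz"));C9=dict(np.load("scene9.npz"))
# where the arm was / is: changed pixels near the post and the pile
for n,s,r,b in(("top",T,T9,(250,150,325,225)),("scene",C,C9,(245,185,325,250))):
    d=cv2.absdiff(s["img"],r["img"]).max(2)[b[1]:b[3],b[0]:b[2]]
    for row in d[::2]: print("".join("#" if v>25 else "." for v in row))
    print()
E
```

```text
[-3.14150564e+00 -3.01371667e-03 -4.39056144e-01] [-3.81159704 -1.0318653  13.4549116 ] [-0.20644144  1.06765185  0.21022483] -2.0751635964652655 39.3333
...........................................................................
.............................................................###...........
......................................................############..#######
.....................................................######################
.....................................................######################
.....................#..............................#######################
....................................................#######################
.......................#...........................########################
...................................................########################
...................................................########################
...................................................########################
................###................................########################
................##................
[... 3915 characters left out ...]
.##..#......###..##.........#################.......
..........####........##########...#....................#################.....#.
..................##########.#.#.......................########################.
......................................................##########################
..............................................#.################################
.....................................###########################################
.................................############################################...
.............................####################################.............#.
............................#########################..............############.
```

The hold-down arm now covers the pile. I'll average the moment to see whether the stop is reached.

```bash
cat > mz.py <<'E'
from h import *
L=[]
for i in range(6): robot.snapshot("scene");o=robot.observe();L.append([*o["moment"],o["tcp_rot"][2],o["force"][2],*o["effort"][6:]])
print(np.mean(L,0).round(3),o["time_s"])
E
python3 mz.py
```

```text
[-0.156  1.095  0.173 -0.439 13.098 -0.177] 39.6333
```

{"method": "drive_tool", "body": {"moves": [[0, [0, 0, 0], -0.03], [0, [0, 0, 0], -0.03], [0, [0, 0, 0], 0], [0, [0, 0, 0], 0]], "squeeze": 60}}

```text
time_s: 39.97
ee_pos: [0.5156, -0.0298, 0.0386]
tcp_rot: [-3.141, -0.003, -0.499]
force: [-4.6, -1.6, 13.8]
finger_gap: 0.0094
finger_force: 60.0
```

```bash
python3 mz.py
```

```text
[-0.262  1.07   0.369 -0.499 13.275 -0.389] 40.2667
```

The moment jumped from 0.17 to 0.37 N m, so the plug is on its stop. I'll confirm it holds and hand in.

```bash
python3 mz.py; python3 mz.py; python3 -c "
from workcell import robot
print(robot.observe()['ee_pos'],robot.observe()['finger_gap']);print(robot.finish_job())"
```

```text
[-0.263  1.076  0.369 -0.499 13.295 -0.383] 40.5667
[-0.257  1.083  0.396 -0.499 13.231 -0.383] 40.8667
[ 0.51563096 -0.02977323  0.03857524] 0.009586021978938718
the job is handed in; nothing more can be done
None
```

I handed in the job at 40.9 s: the three boards are stacked square to about 1 mm by camera, and the rectangular key is fully home, turned against its stop and still gripped, with the hold-down arm over the pile.

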